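# Load the dry-block heater and check the block with the contact thermometer

### The job

Load the two bottles standing on the bench upright into the two empty wells of the block heater, one to a well, fully down and without dropping them. Then take the contact thermometer from its holder and hold it upright with its tip on the ringed check spot of the block, pressing lightly so that the sprung tip goes in about half-way; finish while still holding it there. Leave the bottles already in the block and the other things on the bench where they are.

Things in the scene. Friction and masses are not known exactly. Their poses are not given: they have to be found in the camera images.
- bottle_a_mid (a point): First bottle to load, standing on the bench: amber glass culture bottle with aluminium screw cap and paper label, upright, 29 mm diameter (cap 27 mm), 95 mm tall, about 60 g; the point is on its axis half-way up, 47.5 mm above its foot, z up along the bottle
- bottle_b_mid (a point): Second bottle to load, standing on the bench: same kind; amber glass culture bottle with aluminium screw cap and paper label, upright, 29 mm diameter (cap 27 mm), 95 mm tall, about 60 g; the point is on its axis half-way up, 47.5 mm above its foot, z up along the bottle
- spot (a point): Centre of the check spot engraved on the block's level top, 95 mm above the bench: a dark ring 20 mm across with a centre dot, between four of the six wells (the plain 7 mm dark dot between the other four is a sensor bore). z up, x and y along the block's sides, x away from the heater's sloped control panel. Heater fixed: 250 by 250 mm, 90 mm high; its aluminium block 150 (x) by 214 mm.
- well0 (a point): One of the six round wells of the block (two columns of three, 64 mm apart both ways): 33 mm across, 38 mm deep, chamfered. The point is the centre of its floor, 57 mm above the bench, z up. Four hold a bottle already, two are empty; which varies. A bottle fully down stands 57 mm out of the block, its top 152 mm above the bench.
- well1 (a point): One of the six round wells of the block (two columns of three, 64 mm apart both ways): 33 mm across, 38 mm deep, chamfered. The point is the centre of its floor, 57 mm above the bench, z up. Four hold a bottle already, two are empty; which varies. A bottle fully down stands 57 mm out of the block, its top 152 mm above the bench.
- well2 (a point): One of the six round wells of the block (two columns of three, 64 mm apart both ways): 33 mm across, 38 mm deep, chamfered. The point is the centre of its floor, 57 mm above the bench, z up. Four hold a bottle already, two are empty; which varies. A bottle fully down stands 57 mm out of the block, its top 152 mm above the bench.
- well3 (a point): One of the six round wells of the block (two columns of three, 64 mm apart both ways): 33 mm across, 38 mm deep, chamfered. The point is the centre of its floor, 57 mm above the bench, z up. Four hold a bottle already, two are empty; which varies. A bottle fully down stands 57 mm out of the block, its top 152 mm above the bench.
- well4 (a point): One of the six round wells of the block (two columns of three, 64 mm apart both ways): 33 mm across, 38 mm deep, chamfered. The point is the centre of its floor, 57 mm above the bench, z up. Four hold a bottle already, two are empty; which varies. A bottle fully down stands 57 mm out of the block, its top 152 mm above the bench.
- well5 (a point): One of the six round wells of the block (two columns of three, 64 mm apart both ways): 33 mm across, 38 mm deep, chamfered. The point is the centre of its floor, 57 mm above the bench, z up. Four hold a bottle already, two are empty; which varies. A bottle fully down stands 57 mm out of the block, its top 152 mm above the bench.
- loaded0_mid (a point): A bottle already in the block, to be left alone (its place tells which well is taken): amber glass culture bottle with aluminium screw cap and paper label, upright, 29 mm diameter (cap 27 mm), 95 mm tall, about 60 g; the point is on its axis half-way up, 47.5 mm above its foot, z up along the bottle
- loaded1_mid (a point): A bottle already in the block, to be left alone (its place tells which well is taken): amber glass culture bottle with aluminium screw cap and paper label, upright, 29 mm diameter (cap 27 mm), 95 mm tall, about 60 g; the point is on its axis half-way up, 47.5 mm above its foot, z up along the bottle
- loaded2_mid (a point): A bottle already in the block, to be left alone (its place tells which well is taken): amber glass culture bottle with aluminium screw cap and paper label, upright, 29 mm diameter (cap 27 mm), 95 mm tall, about 60 g; the point is on its axis half-way up, 47.5 mm above its foot, z up along the bottle
- loaded3_mid (a point): A bottle already in the block, to be left alone (its place tells which well is taken): amber glass culture bottle with aluminium screw cap and paper label, upright, 29 mm diameter (cap 27 mm), 95 mm tall, about 60 g; the point is on its axis half-way up, 47.5 mm above its foot, z up along the bottle
- probe_handle (a point): Contact thermometer, upright in its holder, 80 g, 148 mm long. The point is the middle of its flat-sided white handle (26 mm along x, 16 mm along y, 70 mm tall, 35 mm each way); z up along it. Grip across the 16 mm flats. Below: 26 mm collar, 6 mm steel stem; the free tip is 110 mm below the point, on the axis. The collar rests on the holder; drawn straight up, the tip is clear after 75 mm.
- probe_tip (a point): Underside centre of the thermometer's sprung copper tip, a flat disc 8 mm across at the end of the stem; z up along the thermometer.
- tip (a joint): How far the sprung tip is pushed in along the stem, m: 0 free, 0.008 fully in. It starts to move at 0.9 N, takes 2.7 N half-way in (0.004) and 4.5 N fully in (450 N/m).
- holder: Thermometer holder, fixed: grey square post 32 by 32 mm on a round steel foot 72 mm across, top 95 mm above the bench, 14 mm bore down the middle; origin at the centre of its underside.
- jar: Bystander: small squat white jar, 40 mm across, 50 mm tall; origin under its centre.
- dishes: Bystander: stack of three dishes, 90 mm across, 45 mm tall; origin under its centre.
- microplate: Bystander: white 127 by 85 mm well plate, 14 mm tall, lying flat; origin under its centre.
- marker: Bystander: marker pen lying on the bench, 127 mm long, 13 mm thick; origin under its middle.
Things that resemble listed ones, but are neither listed nor needed, are in the scene too. What is shaped like the part that bears probe_handle but green or yellow is not meant.

How it is judged:
On the way, in this order (a step that is already met when the one before it is completed fails the run):
1. both bottles stand fully down in wells of the block, let go (((horizontal distance between bottle_a_mid and well0 below 0.006 m and z of bottle_a_mid in the frame of well0 below 0.0515 m) or (horizontal distance between bottle_a_mid and well1 below 0.006 m and z of bottle_a_mid in the frame of well1 below 0.0515 m) or (horizontal distance between bottle_a_mid and well2 below 0.006 m and z of bottle_a_mid in the frame of well2 below 0.0515 m) or (horizontal distance between bottle_a_mid and well3 below 0.006 m and z of bottle_a_mid in the frame of well3 below 0.0515 m) or (horizontal distance between bottle_a_mid and well4 below 0.006 m and z of bottle_a_mid in the frame of well4 below 0.0515 m) or (horizontal distance between bottle_a_mid and well5 below 0.006 m and z of bottle_a_mid in the frame of well5 below 0.0515 m)) and angle between each of bottle_a_mid, bottle_b_mid's own z axis and vertical below 0.12 rad and contact force between each of bottle_a, bottle_b and the fingers below 0.05 N and ((horizontal distance between bottle_b_mid and well0 below 0.006 m and z of bottle_b_mid in the frame of well0 below 0.0515 m) or (horizontal distance between bottle_b_mid and well1 below 0.006 m and z of bottle_b_mid in the frame of well1 below 0.0515 m) or (horizontal distance between bottle_b_mid and well2 below 0.006 m and z of bottle_b_mid in the frame of well2 below 0.0515 m) or (horizontal distance between bottle_b_mid and well3 below 0.006 m and z of bottle_b_mid in the frame of well3 below 0.0515 m) or (horizontal distance between bottle_b_mid and well4 below 0.006 m and z of bottle_b_mid in the frame of well4 below 0.0515 m) or (horizontal distance between bottle_b_mid and well5 below 0.006 m and z of bottle_b_mid in the frame of well5 below 0.0515 m))), for 0.2 s.
2. the thermometer is held upright with its tip lightly pressed on the check spot (contact force between probe and heater between 0.8 and 6 N and distance between probe_tip and spot below 0.005 m and value of joint tip between 0.0015 and 0.0065 m and angle between probe_handle's own z axis and vertical below 0.12 rad and contact force between probe and the fingers above 1 N), for 0.3 s.
At the end, for the whole second after the job is handed in: Both bottles upright (7 degrees) and down in a well each (6 mm off centre, 4 mm off the floor), let go; thermometer still held by the fingers, still, upright (7 degrees), out of its holder, tip within 5 mm of the spot, pressed in 1.5 to 6.5 mm with 0.8 to 6 N on the block (all of step 1 and all of step 2 and contact force between probe and holder below 0.05 N and linear speed of probe below 0.02 m/s); the arm keeps its last pose, push and grip.
It fails at once if the thermometer is jabbed against the heater with more than 15 N (contact force between probe and heater above 15 N).
It fails at once if a bottle is dropped, thrown or knocked about (faster than 0.45 m/s out of the fingers) ((contact force between bottle_a and the fingers below 0.01 N and linear speed of bottle_a above 0.45 m/s) or (contact force between bottle_b and the fingers below 0.01 N and linear speed of bottle_b above 0.45 m/s)).
It fails at once if a bottle already in the block or another bystander is moved by more than 15 mm (distance of any of loaded0_mid, loaded1_mid, loaded2_mid, loaded3_mid, jar, dishes, microplate, marker from where it was at the start of the episode above 0.015 m).
It also fails if it takes over 72 s, if anything falls off the work surface, if the arm or the gripper's body presses on something with over 40 N, if the wrist force passes 120 N, or if a joint passes its speed limit or range.

### The arm

A 6-joint arm with a two-finger parallel gripper is mounted at the origin on the work surface. World frame = base frame: x ahead of the robot, y to its left, z up, the work surface at z = 0. Lengths are in m, angles in rad, forces in N, time in s.
With the tool pointing down it reaches from about 0.3 to 0.775 m from the base axis. Payload 14.6 kg.
Tool frame: the origin (TCP) lies midway between the tips of the shut fingers; the grasp point (between the pads) lies 19 mm behind it; z points along the fingers, x is the direction in which the jaws open and shut, and the axes are right-handed (so a half turn about z gives the same grasp; the last joint's range is limited). The gripper opens to 94 mm and grips with 3 to 60 N. Pads are 16 mm wide; open, the fingers measure 119 mm over their backs; the gripper's body (75 mm by 177 mm) begins 78 mm behind the grasp point.
Start: joints at [1.067, 0.3, 1.521, -0, 1.321, -0.067], TCP at [0.233, 0.498, 0.205] pointing down, gripper open.
Joint ranges: [-3.03, 3.03], [-0.79, 2.21], [0.23, 2.52], [-1.04, 4.18], [0, 3.07], [-2.55, 2.55]. Speed limits (rad/s): [2.22, 2.22, 2.57, 3.14, 3.14, 3.14].

### API

Orientations are given as a rotation vector (axis times angle).
In Python, from rig import * gives the robot as it stands. The module is installed in compiled form; this text tells all that it offers.
- The arm moves only by the tool move_arm, never from a script. Its argument "commands" is a list of rows, each a list of 6 numbers: the shift along the tool's x, y, z in m, then the turn, a rotation vector about the tool's x, y, z in rad. In form: [[tx, ty, tz, ax, ay, az], ...]. A call has 1 to 12 rows; each row shifts and turns the commanded pose from where the row before left it, along the tool's axes as they then stand; what a row does not reach is not made up. A row lasts 1/12 s, in which the tool goes at most 41.7 mm and 7.16 degrees, less where a joint would pass 70% of its speed; a pose out of reach is approached as far as the arm can. A call is refused whole if a number of a shift passes 0.0417 or a number of a turn 0.125, either way. A call with a gripper value outside its range is refused whole. "grip" is the closure, from 0 (fully open) to 1 (shut), set as the call begins (left out, the last holds). The fingers move at their own pace and stop on an object; the grip force is fixed at half the most. Time passes only in rows, so rows that do not move let the fingers close. It gives the time, the measured TCP pose, the force and the opening at its end, in the units of the state.
- get_state(): the state, without advancing time (a new reading comes with each control period).
- snapshot(name): name is "scene" or "top"; returns a dict with "color" (420x560x3 uint8, blue, green, red), "fov_y" (degrees; the focal length in pixels is half the picture's height over the tangent of half this angle, whatever the lens; pixels are square), "cx", "cy" (the principal point, pixels), "world_from_camera" (4x4, takes a point from camera to world coordinates). Camera axes: x right, y down, z forward; pixel columns grow to the right and rows downward; lengths in m; the calibration is good to about 2 mm. A picture is of the moment at which its call begins. There is no depth.
- job_done(): hands the job in, once; it reports no verdict.
The state is a dict: "time": time; "joint_pos": joint angles; "dq": joint speeds; "tau": joint torques, N m; "tool_pos": TCP position; "tcp_rot": TCP orientation; "contact_force": force on the tool from outside, world axes, zero at the start; "ft_torque": the same for the moment, N m; "width": finger opening in m.
Only numpy, scipy, OpenCV 4.12 (cv2) and the standard library are available. Lean on these libraries where they do the work, as an engineer would, in place of code of your own. Each camera call takes 0.05 s, during which the arm holds its last target.

## Working session

There is one attempt and no reset: what is moved stays moved. The work goes in short steps, Python scripts to look and compute and a tool call to move; the robot and the scene stay as the last step left them, time stands still between calls to the robot, and variables do not carry over. Pictures are saved under pics/ and viewed, and the job is handed in when it is done.

Besides the shell and the picture viewer there is one more tool, called after "Call:" as name([rows], argument=value, ...), one row to a line, values as JSON. move_arm: Moves the arm, as the interface text tells. Its arguments: {"type":"object","properties":{"commands":{"type":"array"},"grip":{"type":"number"}},"required":["commands"]}

```bash
mkdir -p pics
python3 - <<'E'
from rig import *
import cv2,numpy as np
s=get_state();print({k:np.round(v,4) for k,v in s.items()})
for n in ["scene","top"]:
    d=snapshot(n);cv2.imwrite(f"pics/{n}0.png",d["color"]);print(n,d["fov_y"],d["cx"],d["cy"],np.round(d["world_from_camera"],4).tolist())
E
```

```text
{'time': np.float64(0.0), 'joint_pos': array([ 1.0674,  0.3005,  1.5216,  0.    ,  1.3207, -0.0666]), 'dq': array([ 0.    ,  0.0006,  0.002 , -0.0014,  0.0006,  0.0013]), 'tau': array([-3.70000e-03, -5.31815e+01, -3.52732e+01,  7.07000e-02,
        2.45000e-02, -2.00000e-04]), 'tool_pos': array([0.2325, 0.4981, 0.2049]), 'tcp_rot': array([ 2.6495e+00,  1.6871e+00, -1.7000e-03]), 'contact_force': array([ 0.2935, -0.6097,  0.4919]), 'ft_torque': array([ 0.0508,  0.0052, -0.0265]), 'width': np.float64(0.094)}
scene 46.08960132960773 284.3046148040828 210.6923647319087 [[0.1031, 0.5852, -0.8043, 1.4971], [0.9944, -0.078, 0.0707, -0.22], [-0.0214, -0.8072, -0.5899, 0.7732], [0.0, 0.0, 0.0, 1.0]]
top 54.16539634232178 285.3831364407172 202.04006768130512 [[-0.0033, -0.9979, 0.0648, 0.5015], [-1.0, 0.0028, -0.0079, -0.126], [0.0077, -0.0648, -0.9979, 1.11], [0.0, 0.0, 0.0, 1.0]]
```

View pics/scene0.png

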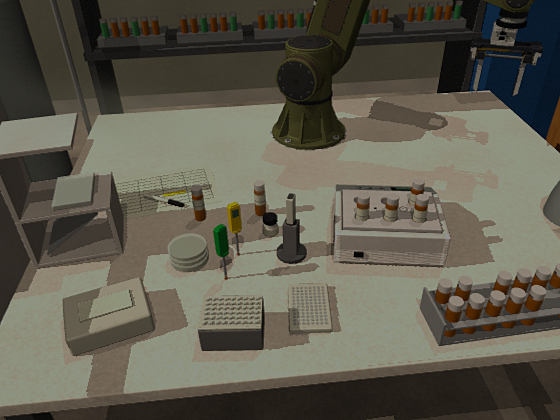

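View pics/top0.png

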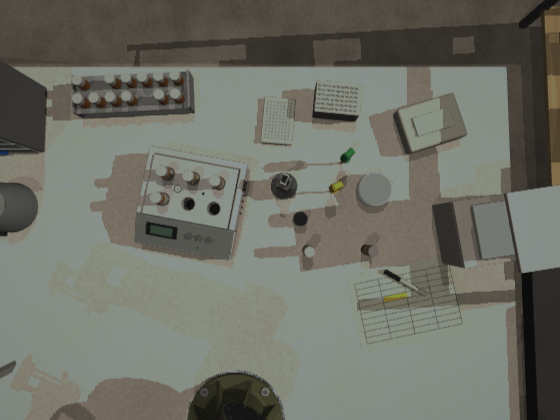

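The scene shows both loose bottles: about (198,203) and (260,198) in the scene view, (368,250) and (309,251) in the top view. The thermometer holder is at top (284,185) and the heater at about (195,200), with its two empty wells at about (188,204) and (214,208). I'll zoom in next.

Run:
```python
import cv2
t=cv2.imread("pics/top0.png");s=cv2.imread("pics/scene0.png")
cv2.imwrite("pics/t_h.png",cv2.resize(t[140:270,130:255],None,fx=4.5,fy=4.5,interpolation=cv2.INTER_CUBIC))
cv2.imwrite("pics/t_b.png",cv2.resize(t[140:270,260:400],None,fx=4.5,fy=4.5,interpolation=cv2.INTER_CUBIC))
cv2.imwrite("pics/s_h.png",cv2.resize(s[160:275,180:455],None,fx=2.9,fy=2.9,interpolation=cv2.INTER_CUBIC))
```

```text
(no output)
```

View pics/t_h.png

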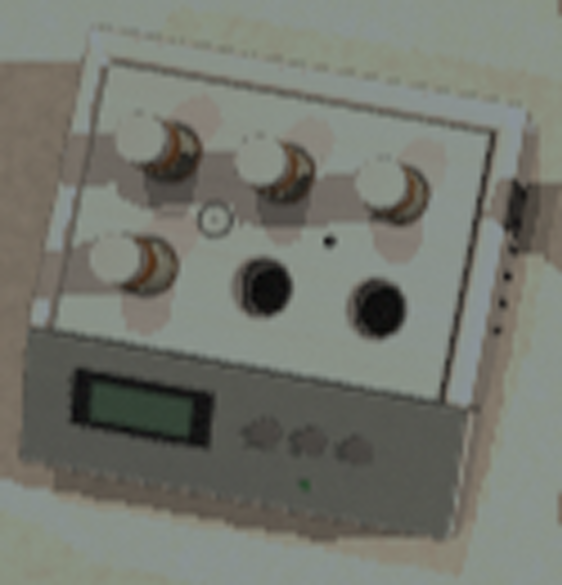

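View pics/t_b.png

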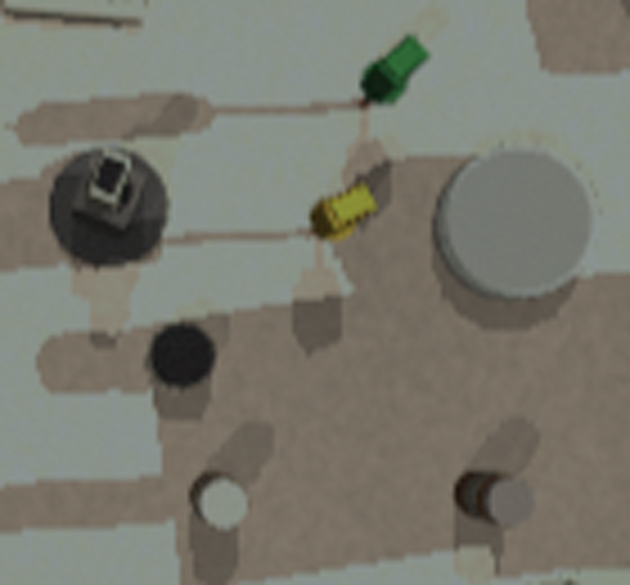

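View pics/s_h.png

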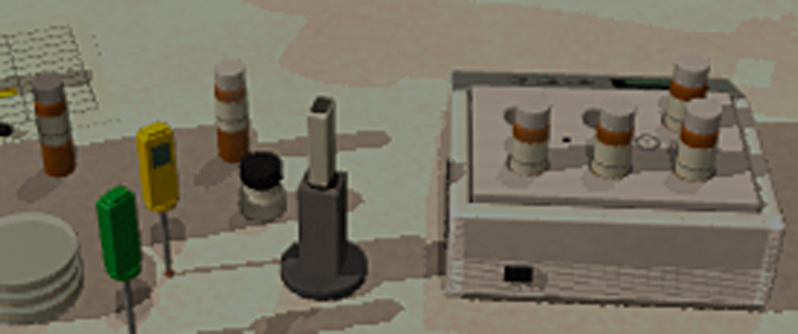

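```bash
cat > h.py <<'E'
import numpy as np,cv2
from scipy.spatial.transform import Rotation as R
C={}
def cam(d):
    f=d["color"].shape[0]/2/np.tan(np.radians(d["fov_y"])/2)
    return f,d["cx"],d["cy"],np.array(d["world_from_camera"])
def ray(c,u,v):
    f,cx,cy,T=c; r=T[:3,:3]@np.array([(u-cx)/f,(v-cy)/f,1]); return T[:3,3],r/np.linalg.norm(r)
def onz(c,u,v,z):
    o,r=ray(c,u,v); return o+r*(z-o[2])/r[2]
def proj(c,p):
    f,cx,cy,T=c; q=T[:3,:3].T@(np.array(p)-T[:3,3]); return np.array([cx+f*q[0]/q[2],cy+f*q[1]/q[2]])
def two(c1,p1,c2,p2):
    o1,r1=ray(c1,*p1);o2,r2=ray(c2,*p2)
    A=np.stack([r1,-r2],1);t=np.linalg.lstsq(A,o2-o1,rcond=None)[0]
    a=o1+r1*t[0];b=o2+r2*t[1];return (a+b)/2,np.linalg.norm(a-b)
E
python3 - <<'E'
from rig import *
from h import *
import pickle
t=snapshot("top");s=snapshot("scene");ct,cs=cam(t),cam(s);pickle.dump((ct,cs),open("cams.pkl","wb"))
im=t["color"];g=im.max(2).astype(float)
def blob(u,v,r,mode,th=None):
    u0,v0=int(round(u)),int(round(v));w=g[v0-r:v0+r+1,u0-r:u0+r+1]
    k=8; W=cv2.resize(w,None,fx=k,fy=k,interpolation=cv2.INTER_CUBIC)
    if th is None: th=(W.max()+W.min())/2
    m=((W>th) if mode else (W<th)).astype(np.uint8)
    n,l,st,ce=cv2.connectedComponentsWithStats(m)
    c=((u-u0+r+.5)*k,(v-v0+r+.5)*k)
    i=min([i for i in range(1,n) if st[i,4]>k*k*2],key=lambda i:np.hypot(*(ce[i]-c)))
    e=ce[i];return (e[0]+.5)/k-.5+u0-r,(e[1]+.5)/k-.5+v0-r,np.sqrt(st[i,4]/np.pi*4)/k
def cv(x,y,ox): return (x+.5)/4.5-.5+ox,(y+.5)/4.5-.5+140
for n,x,y,ox,z,r,mo in [("wellA",264,287,130,.095,9,0),("wellB",378,308,130,.095,9,0),("dot",329,241,130,.095,2,0),
  ("botL",222,503,260,.095,7,1),("botR",511,501,260,.095,7,1)]:
    u,v=cv(x,y,ox)
    b=blob(u,v,r,mo); print(n,np.round((u,v),1),np.round(b,1),np.round(onz(ct,*b[:2],z),4),"hand",np.round(onz(ct,u,v,z),4))
for n,x,y,z in [("spot",215,219,.095),("c1",142,139,.152),("c2",261,164,.152),("c3",384,187,.152),("c4",118,262,.152)]:
    u,v=cv(x,y,130);print(n,np.round((u,v),1),np.round(onz(ct,u,v,z),4))
for n,x,y,z in [("handletop",110,165,.165),("posttop",110,195,.095),("jartop",183,354,.05),("green",405,60,.12),("yellow",350,205,.12)]:
    u,v=cv(x,y,260);print(n,np.round((u,v),1),np.round(onz(ct,u,v,z),4))
E
```

```text
wellA [188.3 203.4] [188.4 203.4  12.2] [0.5646 0.1057 0.095 ] hand [0.5647 0.106  0.095 ]
wellB [213.6 208.1] [213.7 208.2  12.3] [0.5526 0.0432 0.095 ] hand [0.553  0.0433 0.095 ]
dot [202.7 193.2] [202.7 193.2   2.3] [0.59   0.0706 0.095 ] hand [0.59   0.0706 0.095 ]
botL [308.9 251.4] [310.9 251.4  14.2] [ 0.4456 -0.1964  0.095 ] hand [ 0.4456 -0.1916  0.095 ]
botR [373.2 250.9] [374.3 251.3  15.2] [ 0.4451 -0.3526  0.095 ] hand [ 0.4461 -0.3498  0.095 ]
spot [177.4 188.3] [0.6023 0.1333 0.095 ]
c1 [161.2 170.5] [0.6386 0.1573 0.152 ]
c2 [187.6 176.1] [0.6253 0.0953 0.152 ]
c3 [214.9 181.2] [0.6131 0.0312 0.152 ]
c4 [155.8 197.8] [0.5743 0.1687 0.152 ]
handletop [284.1 176.3] [ 0.6226 -0.1306  0.165 ]
posttop [284.1 182.9] [ 0.6149 -0.1309  0.095 ]
jartop [300.3 218.3] [ 0.5282 -0.1727  0.05  ]
green [349.6 152.9] [ 0.6852 -0.2908  0.12  ]
yellow [337.4 185.2] [ 0.6064 -0.2601  0.12  ]
```

```bash
cat > fit.py <<'E'
from h import *
def fit(P,Q):
    P=np.array(P);Q=np.array(Q);a=P-P.mean(0);b=Q-Q.mean(0)
    th=np.arctan2((a[:,0]*b[:,1]-a[:,1]*b[:,0]).sum(),(a*b).sum());M=np.array([[np.cos(th),-np.sin(th)],[np.sin(th),np.cos(th)]])
    return th,M,Q.mean(0)-M@P.mean(0)
E
python3 - <<'E'
from fit import *
P=[(-32,0),(-32,-64),(0,-32),(0,32),(32,64),(32,0),(32,-64),(-32,64)]
Q=[(.5646,.1057),(.5526,.0432),(.59,.0706),(.6023,.1333),(.6386,.1573),(.6253,.0953),(.6131,.0312),(.5743,.1687)]
P=np.array(P)/1000;Q=np.array(Q)
th,M,t=fit(P,Q);print("th",th,"t",t);print(np.round((Q-(P@M.T+t))*1000,1))
th,M,t=fit(P[:4],Q[:4]);print("th",th,"t",t);print(np.round((P@M.T+t),4));print(np.round((Q-(P@M.T+t))*1000,1))
E
python3 - <<'E'
import cv2
s=cv2.imread("pics/scene0.png")
a=cv2.resize(s[175:240,185:285],None,fx=8,fy=8,interpolation=cv2.INTER_CUBIC)
b=cv2.resize(s[190:265,270:315],None,fx=8,fy=8,interpolation=cv2.INTER_CUBIC)
cv2.imwrite("pics/sa.png",a);cv2.imwrite("pics/sb.png",b)
E
```

```text
th -0.18484971395337912 t [0.5951    0.1006625]
[[ 1.  -0.8]
 [ 0.7 -0.4]
 [ 0.8  1.4]
 [ 1.3  1.2]
 [ 0.3 -0.4]
 [-1.3  0.5]
 [-1.7 -0.7]
 [-1.1 -0.8]]
th -0.17862747158353426 t [0.59596328 0.10110255]
[[0.5645 0.1068]
 [0.5531 0.0438]
 [0.5903 0.0696]
 [0.6016 0.1326]
 [0.6388 0.1584]
 [0.6275 0.0954]
 [0.6161 0.0324]
 [0.5758 0.1698]]
[[ 0.1 -1.1]
 [-0.5 -0.6]
 [-0.3  1. ]
 [ 0.7  0.7]
 [-0.2 -1.1]
 [-2.2 -0.1]
 [-3.  -1.2]
 [-1.5 -1.1]]
```

View pics/sa.png

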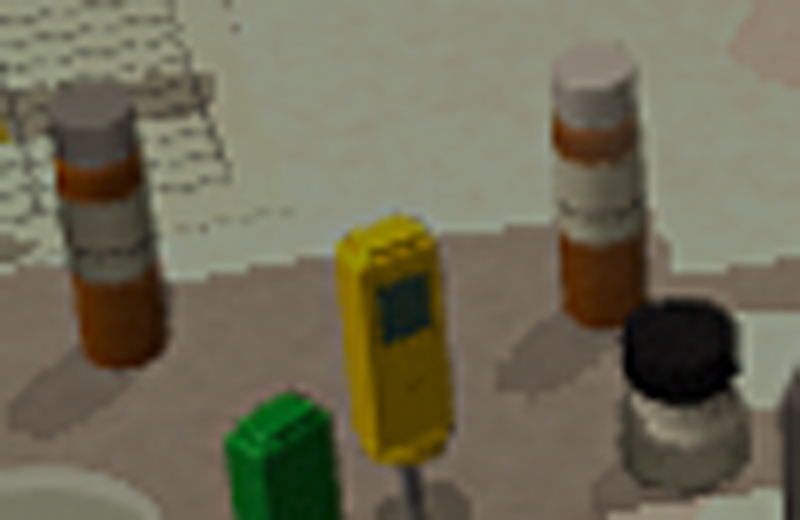

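View pics/sb.png

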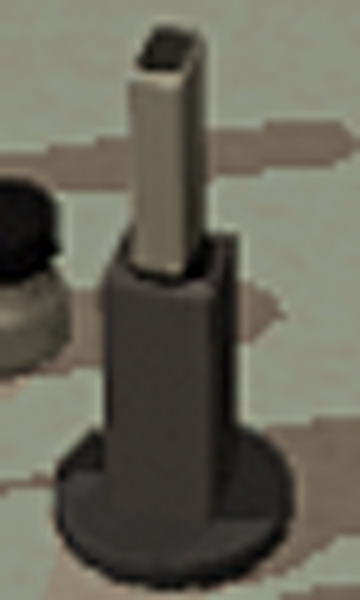

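Run:
```python
import cv2
t=cv2.imread("pics/top0.png");s=cv2.imread("pics/scene0.png")
cv2.imwrite("pics/t_h2.png",cv2.resize(t[160:220,140:225],None,fx=9,fy=9,interpolation=cv2.INTER_CUBIC))
cv2.imwrite("pics/s_h2.png",cv2.resize(s[175:235,340:440],None,fx=8,fy=8,interpolation=cv2.INTER_CUBIC))
```

```text
(no output)
```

View pics/t_h2.png

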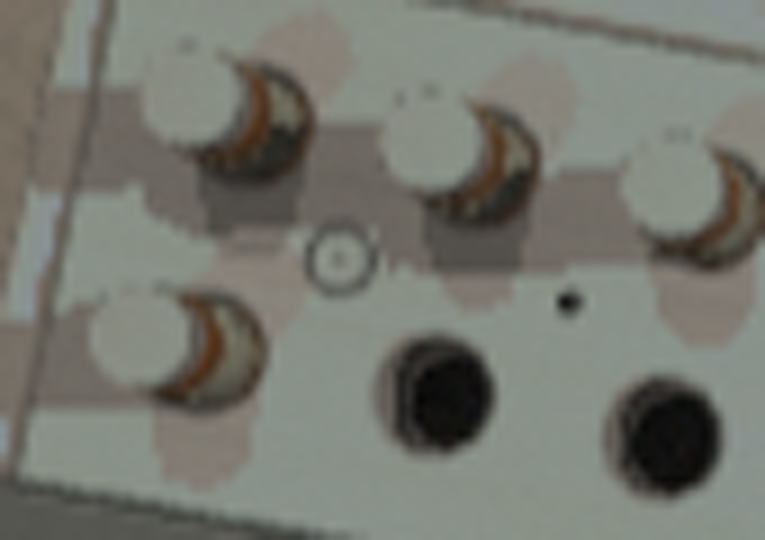

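View pics/s_h2.png

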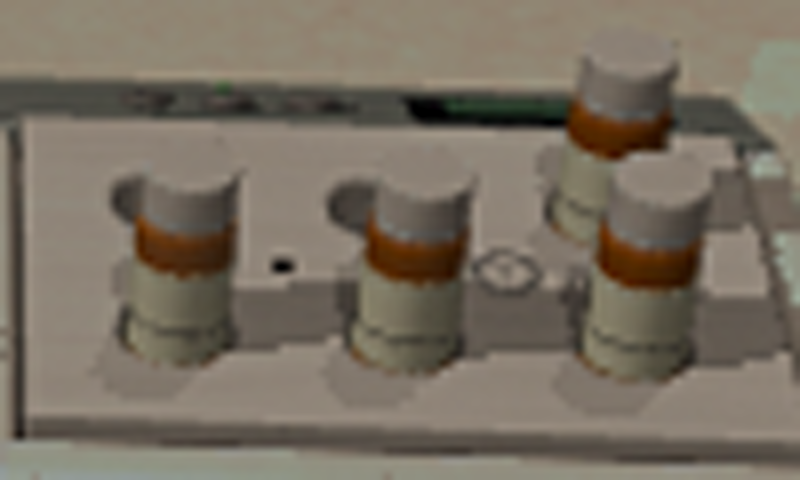

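```bash
python3 - <<'E'
from fit import *
import pickle
ct,cs=pickle.load(open("cams.pkl","rb"))
f=lambda x,y,k,ox,oy:((x+.5)/k-.5+ox,(y+.5)/k-.5+oy)
T=lambda x,y:f(x,y,9,140,160)
S=lambda x,y:f(x,y,8,340,175)
Z=[("spot",(340,259),.095,(0,32)),("dot",(568,301),.095,(0,-32)),("A",(434,395),.095,(-32,0)),("B",(663,437),.095,(-32,-64)),
("c1",(190,98),.152,(32,64)),("c2",(432,143),.152,(32,0)),("c3",(672,185),.152,(32,-64)),("c4",(140,337),.152,(-32,64))]
P=np.array([z[3] for z in Z])/1000;Q=np.array([onz(ct,*T(*z[1]),z[2])[:2] for z in Z])
for n in (8,4):
    th,M,t=fit(P[:n],Q[:n]);print("th",th,t);print(np.round((Q-P@M.T-t)*1000,1).tolist());
print(np.round(P@M.T+t,4))
ss={"spot":(507,271),"dot":(283,265),"c1":(661,178),"c2":(424,172),"c3":(190,165),"c4":(630,57)}
for z in Z:
    if z[0] in ss:
        p=S(*ss[z[0]]);print(z[0],"scene onz",np.round(onz(cs,*p,z[2]),4),"top",np.round(onz(ct,*T(*z[1]),z[2]),4),"tri",np.round(two(ct,T(*z[1]),cs,p),4) if 0 else [np.round(q,4) for q in two(ct,T(*z[1]),cs,p)])
# edges
for a,b in [((108,62),(494,130)),((45,325),(470,402))]:
    q=[onz(ct,*f(*x,4.5,130,140),.095) for x in (a,b)];d=q[0]-q[1];print("edge th",np.arctan2(-d[0],d[1]),np.round(q,4))
A=lambda x,y:f(x,y,8,185,175)
for n,top,cap,foot in [("R",(511,501),(93,104),(122,352)),("L",(222,503),(594,65),(603,312))]:
    tp=f(*top,4.5,260,140)
    print(n,"top",np.round(onz(ct,*tp,.095),4),"scene cap",np.round(onz(cs,*A(*cap),.095),4),[np.round(q,4) for q in two(ct,tp,cs,A(*cap))])
B=lambda x,y:f(x,y,8,270,190)
hp=B(166,50);tp=f(110,165,4.5,260,140)
print("handle tri",[np.round(q,4) for q in two(ct,tp,cs,hp)])
for p in [(132,72),(187,74),(204,38),(152,32)]: print("top corner",np.round(onz(cs,*B(*p),.168),4))
E
python3 - <<'E'
import cv2
t=cv2.imread("pics/top0.png")
cv2.imwrite("pics/tk.png",cv2.resize(t[165:205,265:305],None,fx=14,fy=14,interpolation=cv2.INTER_CUBIC))
cv2.imwrite("pics/tb.png",cv2.resize(t[240:265,295:385],None,fx=8.8,fy=8.8,interpolation=cv2.INTER_CUBIC))
E
```

```text
th -0.1836702098209098 [0.59590495 0.10161468]
[[0.4, 0.4], [0.3, 0.6], [0.1, -0.3], [0.1, -0.2], [-0.4, -0.2], [-0.6, -0.3], [-0.1, 0.1], [0.2, 0.0]]
th -0.18110816571258995 [0.59609192 0.10178228]
[[0.3, 0.2], [0.0, 0.4], [-0.1, -0.3], [-0.3, -0.3], [-0.4, -0.5], [-0.8, -0.6], [-0.4, -0.1], [0.2, -0.1]]
[[0.6019 0.1333]
 [0.5903 0.0703]
 [0.5646 0.1075]
 [0.5531 0.0446]
 [0.6391 0.159 ]
 [0.6276 0.096 ]
 [0.616  0.0331]
 [0.5761 0.1705]]
spot scene onz [0.6001 0.1356 0.095 ] top [0.6021 0.1335 0.095 ] tri [array([0.6022, 0.1339, 0.0965]), np.float64(0.0016)]
dot scene onz [0.5886 0.0722 0.095 ] top [0.5904 0.0707 0.095 ] tri [array([0.5904, 0.0711, 0.0963]), np.float64(0.0012)]
c1 scene onz [0.6388 0.16   0.152 ] top [0.6387 0.1585 0.152 ] tri [array([0.6389, 0.1592, 0.1519]), np.float64(0.0015)]
c2 scene onz [0.6274 0.0969 0.152 ] top [0.6268 0.0954 0.152 ] tri [array([0.627 , 0.0963, 0.1516]), np.float64(0.0015)]
c3 scene onz [0.6154 0.0341 0.152 ] top [0.6156 0.0329 0.152 ] tri [array([0.6157, 0.0334, 0.1522]), np.float64(0.0011)]
c4 scene onz [0.5786 0.1711 0.152 ] top [0.5763 0.1704 0.152 ] tri [array([0.5765, 0.1714, 0.1505]), np.float64(0.0011)]
edge th -0.17776841815343075 [[ 0.6897  0.1936  0.095 ]
 [ 0.6513 -0.0199  0.095 ]]
edge th -0.18206991788794427 [[ 0.5442  0.2255  0.095 ]
 [ 0.5013 -0.0074  0.095 ]]
R top [ 0.4461 -0.3498  0.095 ] scene cap [ 0.4456 -0.3475  0.095 ] [array([ 0.4462, -0.3485,  0.0957]), np.float64(0.0022)]
L top [ 0.4456 -0.1916  0.095 ] scene cap [ 0.4445 -0.1903  0.095 ] [array([ 0.4457, -0.1909,  0.0958]), np.float64(0.0012)]
handle tri [array([ 0.622 , -0.1299,  0.1699]), np.float64(0.0014)]
top corner [ 0.6285 -0.1391  0.168 ]
top corner [ 0.6314 -0.1246  0.168 ]
top corner [ 0.615 -0.118  0.168]
top corner [ 0.6102 -0.1317  0.168 ]
```

View pics/tk.png

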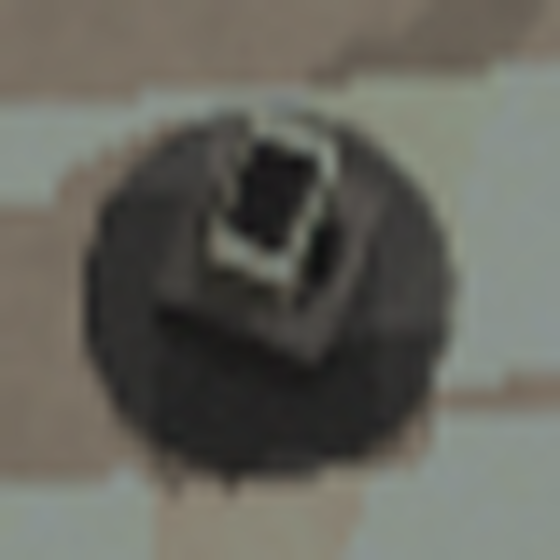

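View pics/tb.png

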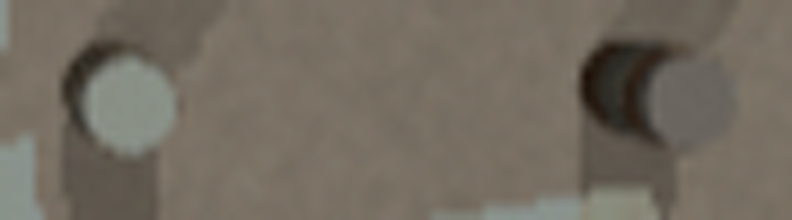

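The measurements agree with the sizes given, with grid residuals of 0.6 mm or less.

| Thing | Position (m) |
|---|---|
| Bottle L | (0.4455, -0.192) |
| Bottle R | (0.446, -0.349) |
| Empty well A | (0.5646, 0.1075) |
| Empty well B | (0.553, 0.045) |
| Spot | (0.602, 0.1335) |
| Thermometer handle | (0.622, -0.130), yaw about -21.5° |

I'll go to bottle L first, turning the jaws to 68.5°, which also suits the handle.

```bash
cat > plan.py <<'E'
import sys
from rig import *
from h import *
def plan(x,y,z,yaw=None):
    s=get_state();Rm=R.from_rotvec(s["tcp_rot"]);p=np.array(s["tool_pos"])
    print("t",round(float(s["time"]),2),"pos",np.round(p,4),"yaw",np.round(np.degrees(np.arctan2(*Rm.as_matrix()[1::-1,0])),2),"zax",np.round(Rm.as_matrix()[:,2],4),"F",np.round(s["contact_force"],2),"w",round(float(s["width"]),4))
    if yaw is not None:
        a=np.radians(yaw);T=R.from_matrix(np.array([[np.cos(a),np.sin(a),0],[np.sin(a),-np.cos(a),0],[0,0,-1]]))
        print("turn (tool)",np.round((Rm.inv()*T).as_rotvec(),4)); Rm=T
    d=Rm.inv().apply(np.array([x,y,z])-p);print("shift after turn",np.round(d,4),"rows@41",np.abs(d).max()/.041)
if __name__=="__main__":
    a=[float(v) for v in sys.argv[1:]];plan(*a)
E
python3 plan.py .4455 -.192 .15 68.5
```

```text
t 0.2 pos [0.2326 0.4982 0.2051] yaw 64.97 zax [-3.e-04 -6.e-04 -1.e+00] F [1.   0.13 0.44] w 0.094
turn (tool) [-0.0001  0.0007 -0.0616]
shift after turn [-0.5642  0.451   0.0551] rows@41 13.760176506555286
```

Call:
move_arm([
  [0,0,0,0,0,-0.0616],
  [-0.0282,0.0226,0,0,0,0],
  [-0.0282,0.0226,0,0,0,0],
  [-0.0282,0.0226,0,0,0,0],
  [-0.0282,0.0226,0,0,0,0],
  [-0.0282,0.0226,0,0,0,0],
  [-0.0282,0.0226,0,0,0,0],
  [-0.0282,0.0226,0,0,0,0],
  [-0.0282,0.0226,0,0,0,0],
  [-0.0282,0.0226,0,0,0,0],
  [-0.0282,0.0226,0,0,0,0],
])

```text
time: 1.12
tool_pos: [0.3396, 0.1515, 0.2056]
tcp_rot: [2.596, 1.769, 0.001]
contact_force: [0.2, 0.3, 0.4]
width: 0.0939
```

Call:
move_arm([
  [-0.0282,0.0226,0,0,0,0],
  [-0.0282,0.0226,0,0,0,0],
  [-0.0282,0.0226,0,0,0,0],
  [-0.0282,0.0226,0,0,0,0],
  [-0.0282,0.0226,0,0,0,0],
  [-0.0282,0.0226,0,0,0,0],
  [-0.0282,0.0226,0,0,0,0],
  [-0.0282,0.0226,0,0,0,0],
  [-0.0282,0.0226,0,0,0,0],
  [-0.02,0.016,0,0,0,0],
  [0,0,0,0,0,0],
  [0,0,0,0,0,0],
])

```text
time: 2.12
tool_pos: [0.4432, -0.1827, 0.2049]
tcp_rot: [-2.598, -1.765, 0.001]
contact_force: [0.3, -0.9, 0.4]
width: 0.0942
```

```bash
python3 plan.py .4455 -.192 .046 68.5
python3 - <<'E'
from rig import *
import cv2
t=snapshot("top")["color"];cv2.imwrite("pics/a1.png",cv2.resize(t[160:320,240:400],None,fx=3.7,fy=3.7,interpolation=cv2.INTER_CUBIC))
E
```

```text
t 2.12 pos [ 0.4432 -0.1827  0.2049] yaw 68.39 zax [-1.e-03  6.e-04 -1.e+00] F [ 0.34 -0.91  0.36] w 0.0942
turn (tool) [-0.0012 -0.0002 -0.0019]
shift after turn [-0.0078  0.0056  0.1589] rows@41 3.875649261859598
```

View pics/a1.png

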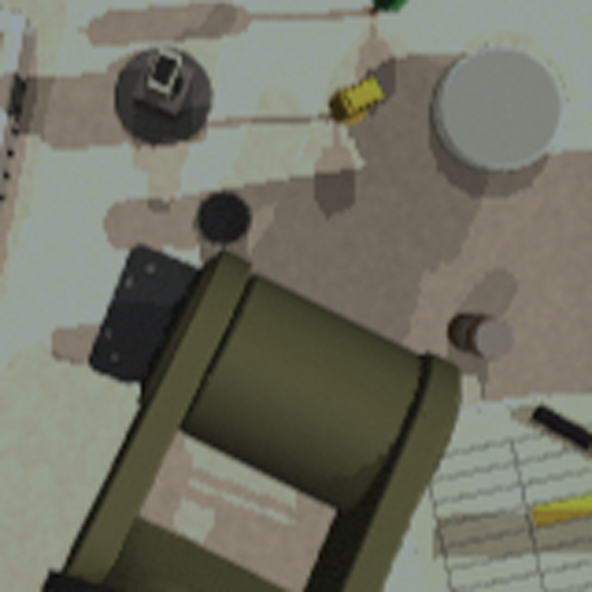

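The arm now hides bottle L from above, so I'll go ahead on the coordinates already measured.

Call:
move_arm([
  [-0.0078,0.0056,0,0,0,0],
  [0,0,0.04,0,0,0],
  [0,0,0.04,0,0,0],
  [0,0,0.04,0,0,0],
  [0,0,0.025,0,0,0],
  [0,0,0.014,0,0,0],
  [0,0,0,0,0,0],
  [0,0,0,0,0,0],
])

```text
time: 2.83
tool_pos: [0.4459, -0.191, 0.0467]
tcp_rot: [-2.596, -1.769, 0.0]
contact_force: [0.2, 0.5, -0.2]
width: 0.0943
```

```bash
python3 plan.py .4455 -.192 .046 68.5
python3 - <<'E'
from rig import *
import cv2
t=snapshot("scene")["color"];cv2.imwrite("pics/a2.png",cv2.resize(t[100:270,180:320],None,fx=4,fy=3.5,interpolation=cv2.INTER_CUBIC))
E
```

```text
t 2.83 pos [ 0.4459 -0.191   0.0467] yaw 68.55 zax [-4.e-04  2.e-04 -1.e+00] F [ 0.21  0.53 -0.2 ] w 0.0943
turn (tool) [-0.0005 -0.      0.0009]
shift after turn [-0.0011  0.      0.0007] rows@41 0.026331059047157032
```

View pics/a2.png

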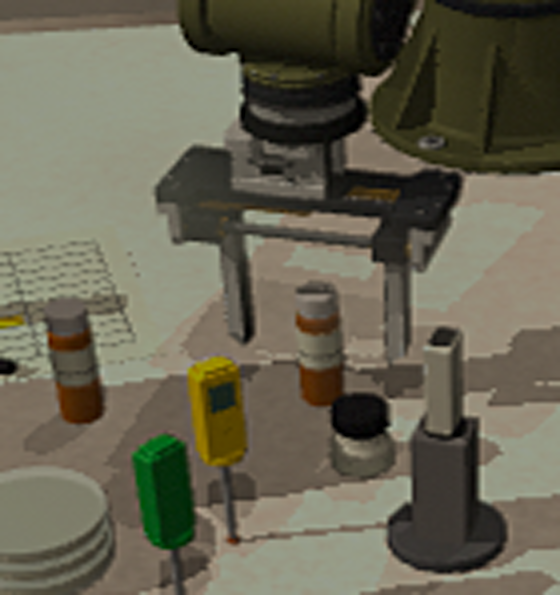

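The fingers (about (240,340) and (398,350) in the crop) sit either side of bottle L at (320,345). I'll close them.

Call:
move_arm([
  [0,0,0,0,0,0],
  [0,0,0,0,0,0],
  [0,0,0,0,0,0],
  [0,0,0,0,0,0],
  [0,0,0,0,0,0],
  [0,0,0,0,0,0],
  [0,0,0,0,0,0],
  [0,0,0,0,0,0],
], grip=1)

```text
time: 3.55
tool_pos: [0.4458, -0.1913, 0.0465]
tcp_rot: [-2.597, -1.768, -0.0]
contact_force: [0.1, -0.6, -0.1]
width: 0.0441
```

Call:
move_arm([
  [0,0,0,0,0,0],
  [0,0,0,0,0,0],
  [0,0,0,0,0,0],
  [0,0,0,0,0,0],
  [0,0,0,0,0,0],
  [0,0,0,0,0,0],
])

```text
time: 4.05
tool_pos: [0.4457, -0.1913, 0.0464]
tcp_rot: [-2.597, -1.768, 0.0]
contact_force: [0.6, 0.4, -0.5]
width: 0.0283
```

Call:
move_arm([
  [0,0,-0.01,0,0,0],
  [0,0,-0.025,0,0,0],
  [0,0,-0.035,0,0,0],
  [0,0,-0.035,0,0,0],
  [0,0,-0.035,0,0,0],
  [0,0,-0.03,0,0,0],
  [0,0,-0.014,0,0,0],
  [0,0,0,0,0,0],
])

```text
time: 4.72
tool_pos: [0.4466, -0.1917, 0.2345]
tcp_rot: [2.592, 1.765, 0.005]
contact_force: [-0.6, -0.1, -0.8]
width: 0.0282
```

```bash
python3 plan.py .5646 .1075 .23 68.5
python3 - <<'E'
from rig import *
import cv2
t=snapshot("scene")["color"];cv2.imwrite("pics/a3.png",cv2.resize(t[60:260,180:330],None,fx=4,fy=3,interpolation=cv2.INTER_CUBIC))
E
```

```text
t 4.72 pos [ 0.4466 -0.1917  0.2345] yaw 68.51 zax [ 0.0054 -0.0029 -1.    ] F [-0.56 -0.11 -0.76] w 0.0282
turn (tool) [0.0061 0.0007 0.0001]
shift after turn [3.217e-01 1.000e-04 4.500e-03] rows@41 7.845133801872191
```

View pics/a3.png

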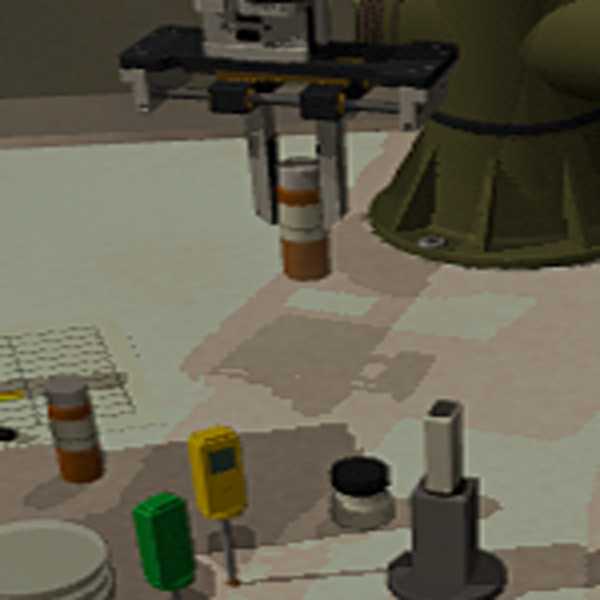

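Bottle L is held upright between the fingers, at about (303,220) in the crop. Carrying it to well A.

Call:
move_arm([
  [0.015,0,0,0,0,0],
  [0.03,0,0,0,0,0],
  [0.035,0,0,0,0,0],
  [0.035,0,0,0,0,0],
  [0.035,0,0,0,0,0],
  [0.035,0,0,0,0,0],
  [0.035,0,0,0,0,0],
  [0.035,0,0,0,0,0],
  [0.03,0,0,0,0,0],
  [0.025,0,0,0,0,0],
  [0.011,0,0,0,0,0],
  [0,0,0,0,0,0],
])

```text
time: 5.77
tool_pos: [0.5632, 0.1089, 0.2286]
tcp_rot: [-2.594, -1.77, 0.004]
contact_force: [-0.5, -0.2, -0.6]
width: 0.0279
```

Call:
move_arm([
  [0,0,0,0,0,0],
  [0,0,0,0,0,0],
])

```text
time: 5.93
tool_pos: [0.563, 0.1062, 0.2299]
tcp_rot: [-2.597, -1.767, 0.002]
contact_force: [-0.5, 0.3, -0.5]
width: 0.0281
```

```bash
python3 plan.py .5646 .1075 .23 68.5
python3 - <<'E'
from rig import *
import cv2
t=snapshot("scene")["color"];cv2.imwrite("pics/a4.png",cv2.resize(t[60:270,310:460],None,fx=5,fy=2.8,interpolation=cv2.INTER_CUBIC))
t=snapshot("top")["color"];cv2.imwrite("pics/a4t.png",cv2.resize(t[130:270,130:260],None,fx=4.2,fy=4.2,interpolation=cv2.INTER_CUBIC))
E
```

```text
t 5.93 pos [0.563  0.1062 0.2299] yaw 68.46 zax [-1.e-03 -3.e-04 -1.e+00] F [-0.45  0.33 -0.55] w 0.0281
turn (tool) [-0.0008  0.0007 -0.0008]
shift after turn [ 0.0018  0.001  -0.0001] rows@41 0.04452049160654718
```

View pics/a4.png

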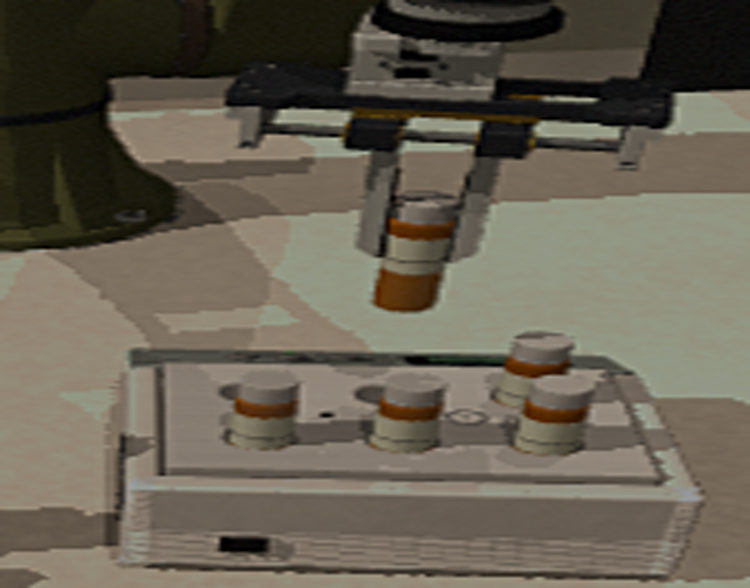

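View pics/a4t.png

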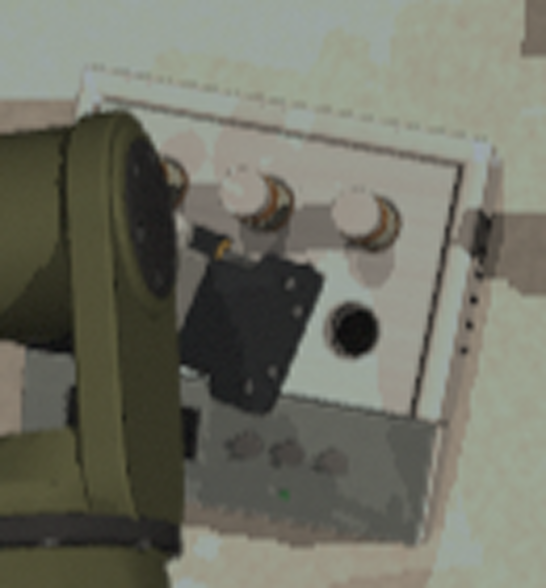

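Run:
```python
from h import *
from rig import *
import pickle,cv2
ct,cs=pickle.load(open("cams.pkl","rb"))
p=np.array(get_state()["tool_pos"]);z0=p[2]-.0462
im=snapshot("scene")["color"].copy();im=cv2.resize(im[110:185,360:430],None,fx=8,fy=8,interpolation=cv2.INTER_CUBIC)
a=np.linspace(0,2*np.pi,60)
for h,r in [(0,.0145),(.095,.0135)]:
    q=[((proj(cs,[p[0]+r*np.cos(t),p[1]+r*np.sin(t),z0+h])-[360,110]+.5)*8).astype(int) for t in a]
    cv2.polylines(im,[np.array(q)],True,(0,255,0),1)
cv2.imwrite("pics/a5.png",im)
```

```text
(no output)
```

View pics/a5.png

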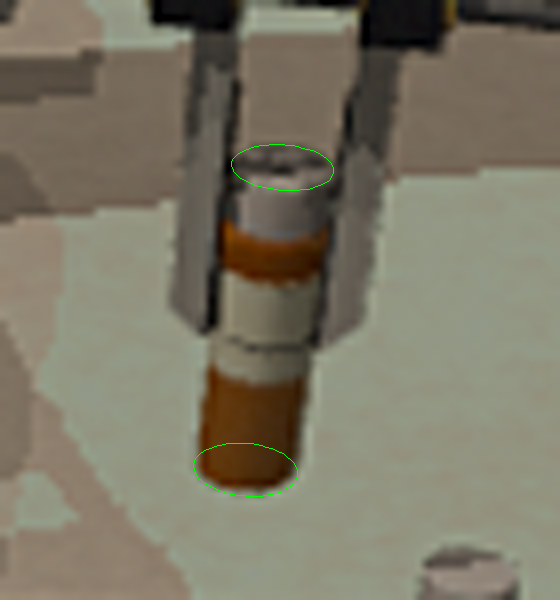

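The predicted outlines match the held bottle to within about 1 mm, so I'll centre it and lower to just above the block.

Call:
move_arm([
  [0.0015,0.001,0,0,0,0],
  [0,0,0.02,0,0,0],
  [0,0,0.025,0,0,0],
  [0,0,0.02,0,0,0],
  [0,0,0.01,0,0,0],
  [0,0,0.005,0,0,0],
  [0,0,0,0,0,0],
  [0,0,0,0,0,0],
])

```text
time: 6.75
tool_pos: [0.5653, 0.1084, 0.1515]
tcp_rot: [2.596, 1.768, 0.002]
contact_force: [0.3, 0.2, -0.0]
width: 0.0284
```

```bash
python3 plan.py .5646 .1075 .1034 68.5
python3 - <<'E'
from rig import *
import cv2
t=snapshot("scene")["color"];cv2.imwrite("pics/a6.png",cv2.resize(t[130:240,330:450],None,fx=6,fy=5,interpolation=cv2.INTER_CUBIC))
E
```

```text
t 6.75 pos [0.5653 0.1084 0.1515] yaw 68.5 zax [ 1.3e-03  2.0e-04 -1.0e+00] F [ 0.27  0.18 -0.03] w 0.0284
turn (tool) [ 0.0011 -0.0006 -0.0001]
shift after turn [-0.0011 -0.0004  0.0481] rows@41 1.1724786365761704
```

View pics/a6.png

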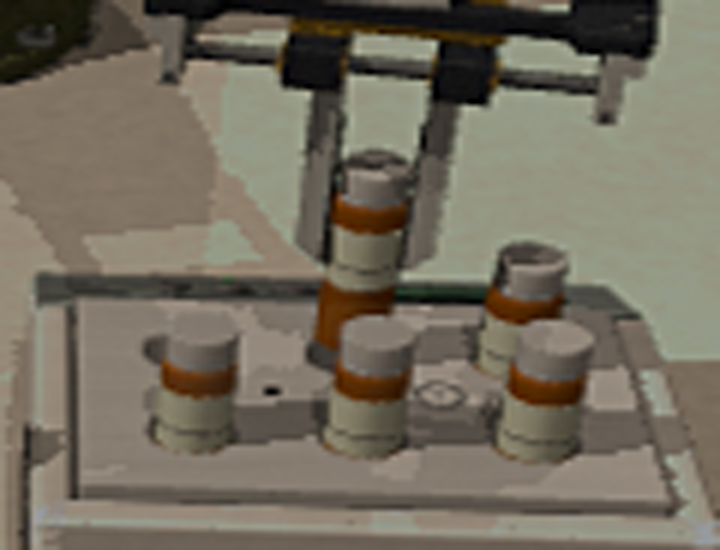

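Bottle is directly over well A. I'll lower it slowly and watch the force.

Call:
move_arm([
  [0,0,0.005,0,0,0],
  [0,0,0.005,0,0,0],
  [0,0,0.005,0,0,0],
  [0,0,0.005,0,0,0],
  [0,0,0,0,0,0],
])

```text
time: 7.22
tool_pos: [0.5644, 0.1083, 0.1291]
tcp_rot: [-2.596, -1.768, 0.002]
contact_force: [0.3, -0.3, -1.6]
width: 0.0284
```

Foot is about 12 mm below the rim with no pushback, so it is in the well.

Call:
move_arm([
  [0,0,0.006,0,0,0],
  [0,0,0.006,0,0,0],
  [0,0,0.006,0,0,0],
  [0,0,0.004,0,0,0],
  [0,0,0,0,0,0],
])

```text
time: 7.63
tool_pos: [0.5644, 0.1083, 0.1073]
tcp_rot: [-2.596, -1.768, 0.002]
contact_force: [0.2, 0.2, -1.0]
width: 0.0283
```

Call:
move_arm([
  [0,0,0.001,0,0,0],
  [0,0,0,0,0,0],
])

```text
time: 7.8
tool_pos: [0.5649, 0.1084, 0.1075]
tcp_rot: [2.597, 1.768, 0.0]
contact_force: [0.5, 0.1, 0.3]
width: 0.0282
```

Call:
move_arm([
  [0,0,0.0015,0,0,0],
  [0,0,0.0015,0,0,0],
  [0,0,0,0,0,0],
])

```text
time: 8.05
tool_pos: [0.5648, 0.1084, 0.1043]
tcp_rot: [-2.597, -1.768, 0.0]
contact_force: [-0.1, 0.1, -1.0]
width: 0.0282
```

Call:
move_arm([
  [0,0,0.001,0,0,0],
  [0,0,0,0,0,0],
  [0,0,0,0,0,0],
])

```text
time: 8.3
tool_pos: [0.5649, 0.1084, 0.1035]
tcp_rot: [2.597, 1.768, 0.0]
contact_force: [-0.0, -0.7, -1.2]
width: 0.028
```

Call:
move_arm([
  [0,0,0.001,0,0,0],
  [0,0,0,0,0,0],
  [0,0,0,0,0,0],
])

```text
time: 8.55
tool_pos: [0.5651, 0.1084, 0.1034]
tcp_rot: [2.596, 1.768, 0.001]
contact_force: [-3.1, -1.3, 8.6]
width: 0.0281
```

The bottle is on the floor of the well (8.6 N up). Opening just enough to clear it, since the neighbouring bottles are close.

Call:
move_arm([
  [0,0,-0.0005,0,0,0],
  [0,0,0,0,0,0],
  [0,0,0,0,0,0],
  [0,0,0,0,0,0],
], grip=0.53)

```text
time: 8.88
tool_pos: [0.5648, 0.1084, 0.1028]
tcp_rot: [-2.597, -1.768, 0.0]
contact_force: [-0.0, -0.4, 1.1]
width: 0.0441
```

Call:
move_arm([
  [0,0,-0.008,0,0,0],
  [0,0,-0.015,0,0,0],
  [0,0,-0.025,0,0,0],
  [0,0,-0.03,0,0,0],
  [0,0,-0.03,0,0,0],
  [0,0,-0.01,0,0,0],
  [0,0,0,0,0,0],
])

```text
time: 9.47
tool_pos: [0.5658, 0.1085, 0.2241]
tcp_rot: [2.595, 1.767, 0.007]
contact_force: [0.1, -0.4, 0.7]
width: 0.0442
```

```bash
python3 plan.py .446 -.349 .22 68.5
python3 - <<'E'
from rig import *
import cv2
t=snapshot("scene")["color"];cv2.imwrite("pics/a7.png",cv2.resize(t[110:240,330:450],None,fx=6,fy=4.5,interpolation=cv2.INTER_CUBIC))
E
```

```text
t 9.47 pos [0.5658 0.1085 0.2241] yaw 68.51 zax [ 5.e-03  6.e-04 -1.e+00] F [ 0.08 -0.42  0.71] w 0.0442
turn (tool) [ 0.0044 -0.0024  0.0001]
shift after turn [-0.4696  0.0563  0.0041] rows@41 11.453629110574816
```

View pics/a7.png

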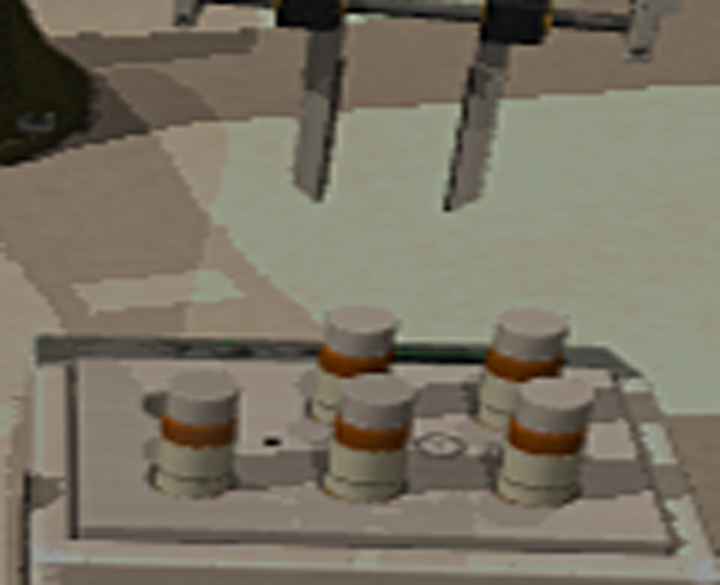

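Bottle L stands fully down in well A, level with its neighbours (crop (360,320)). On to bottle R.

Call:
move_arm([
  [-0.016,0.002,0,0,0,0],
  [-0.032,0.004,0,0,0,0],
  [-0.04,0.005,0,0,0,0],
  [-0.04,0.005,0,0,0,0],
  [-0.04,0.005,0,0,0,0],
  [-0.04,0.005,0,0,0,0],
  [-0.04,0.005,0,0,0,0],
  [-0.04,0.005,0,0,0,0],
  [-0.04,0.005,0,0,0,0],
  [-0.04,0.005,0,0,0,0],
  [-0.04,0.005,0,0,0,0],
  [-0.04,0.005,0,0,0,0],
], grip=0)

```text
time: 10.52
tool_pos: [0.4514, -0.3304, 0.2189]
tcp_rot: [-2.595, -1.766, 0.001]
contact_force: [0.5, 0.3, 1.1]
width: 0.0941
```

Call:
move_arm([
  [-0.0216,0.0053,0,0,0,0],
  [0,0,0,0,0,0],
  [0,0,0,0,0,0],
  [0,0,0,0,0,0],
])

```text
time: 10.85
tool_pos: [0.4497, -0.3502, 0.2196]
tcp_rot: [-2.595, -1.767, 0.001]
contact_force: [0.4, 0.5, -0.2]
width: 0.0941
```

```bash
python3 plan.py .446 -.349 .046 68.5
```

```text
t 10.85 pos [ 0.4497 -0.3502  0.2196] yaw 68.51 zax [-0.0016  0.0016 -1.    ] F [ 0.36  0.51 -0.23] w 0.0941
turn (tool) [-0.002  -0.0009  0.0002]
shift after turn [-0.0002 -0.0039  0.1736] rows@41 4.233260408042591
```

Call:
move_arm([
  [0,-0.0039,0,0,0,0],
  [0,0,0.04,0,0,0],
  [0,0,0.04,0,0,0],
  [0,0,0.04,0,0,0],
  [0,0,0.03,0,0,0],
  [0,0,0.0236,0,0,0],
  [0,0,0,0,0,0],
  [0,0,0,0,0,0],
])

```text
time: 11.52
tool_pos: [0.4462, -0.3486, 0.0473]
tcp_rot: [-2.595, -1.769, 0.001]
contact_force: [-1.3, -0.6, 0.0]
width: 0.0939
```

```bash
python3 plan.py .446 -.349 .046 68.5
```

```text
t 11.52 pos [ 0.4462 -0.3486  0.0473] yaw 68.57 zax [-0.0011  0.001  -1.    ] F [-1.26 -0.6   0.03] w 0.0939
turn (tool) [-0.0014 -0.0005  0.0012]
shift after turn [-0.0005 -0.      0.0013] rows@41 0.03215121945132287
```

Run:
```python
from rig import *
import cv2
t=snapshot("scene")["color"];cv2.imwrite("pics/b1.png",cv2.resize(t[100:270,130:270],None,fx=4,fy=3.5,interpolation=cv2.INTER_CUBIC))
```

```text
(no output)
```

View pics/b1.png

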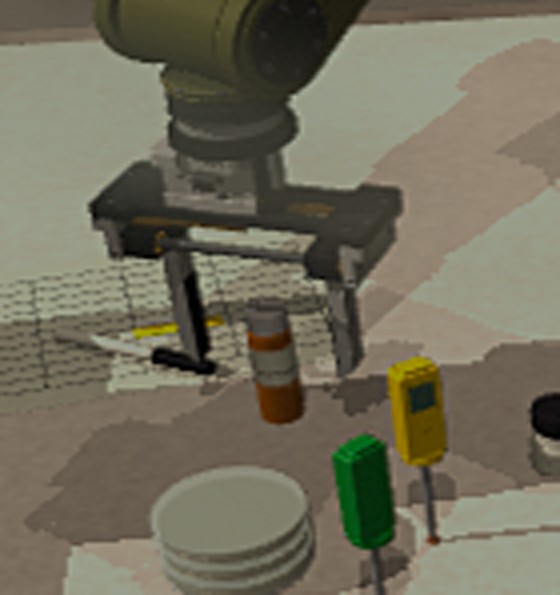

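Bottle R, at crop (275,365), sits between the fingers. Closing.

Call:
move_arm([
  [0,0,0.001,0,0,0],
  [0,0,0,0,0,0],
  [0,0,0,0,0,0],
  [0,0,0,0,0,0],
  [0,0,0,0,0,0],
  [0,0,0,0,0,0],
  [0,0,0,0,0,0],
  [0,0,0,0,0,0],
  [0,0,0,0,0,0],
  [0,0,0,0,0,0],
  [0,0,0,0,0,0],
  [0,0,0,0,0,0],
], grip=1)

```text
time: 12.57
tool_pos: [0.4462, -0.3496, 0.0463]
tcp_rot: [-2.597, -1.768, 0.0]
contact_force: [0.1, 0.3, -0.6]
width: 0.0285
```

Call:
move_arm([
  [0,0,0,0,0,0],
  [0,0,0,0,0,0],
])

```text
time: 12.73
tool_pos: [0.4462, -0.3496, 0.0463]
tcp_rot: [-2.597, -1.768, 0.0]
contact_force: [0.3, -0.4, -0.1]
width: 0.028
```

Call:
move_arm([
  [0,0,-0.01,0,0,0],
  [0,0,-0.025,0,0,0],
  [0,0,-0.035,0,0,0],
  [0,0,-0.035,0,0,0],
  [0,0,-0.035,0,0,0],
  [0,0,-0.03,0,0,0],
  [0,0,-0.014,0,0,0],
  [0,0,0,0,0,0],
  [0,0,0,0,0,0],
])

```text
time: 13.48
tool_pos: [0.4461, -0.3495, 0.2306]
tcp_rot: [2.596, 1.768, 0.0]
contact_force: [1.0, 1.3, -1.6]
width: 0.0284
```

```bash
python3 plan.py .5531 .0455 .23 68.5
```

```text
t 13.48 pos [ 0.4461 -0.3495  0.2306] yaw 68.5 zax [ 6.e-04 -6.e-04 -1.e+00] F [ 0.99  1.28 -1.58] w 0.0284
turn (tool) [0.0008 0.0003 0.    ]
shift after turn [ 0.4067 -0.0453  0.0006] rows@41 9.920599880156145
```

Call:
move_arm([
  [0.016,-0.002,0,0,0,0],
  [0.032,-0.004,0,0,0,0],
  [0.037,-0.004,0,0,0,0],
  [0.037,-0.004,0,0,0,0],
  [0.037,-0.004,0,0,0,0],
  [0.037,-0.004,0,0,0,0],
  [0.037,-0.004,0,0,0,0],
  [0.037,-0.004,0,0,0,0],
  [0.037,-0.004,0,0,0,0],
  [0.037,-0.004,0,0,0,0],
  [0.037,-0.004,0,0,0,0],
  [0.0257,-0.0033,0,0,0,0],
])

```text
time: 14.48
tool_pos: [0.5527, 0.0483, 0.2284]
tcp_rot: [-2.594, -1.769, 0.004]
contact_force: [-0.0, -0.2, -0.7]
width: 0.0283
```

Call:
move_arm([
  [0,0,0,0,0,0],
  [0,0,0,0,0,0],
  [0,0,0,0,0,0],
])

```text
time: 14.73
tool_pos: [0.5525, 0.0449, 0.2291]
tcp_rot: [-2.596, -1.768, 0.003]
contact_force: [-0.0, 0.1, 0.0]
width: 0.0287
```

```bash
python3 plan.py .5531 .0455 .15 68.5;  python3 - <<'E'
from h import *
from rig import *
import pickle,cv2
ct,cs=pickle.load(open("cams.pkl","rb"))
p=np.array(get_state()["tool_pos"]);z0=p[2]-.0463
im=snapshot("scene")["color"].copy();im=cv2.resize(im[110:185,330:400],None,fx=8,fy=8,interpolation=cv2.INTER_CUBIC)
a=np.linspace(0,2*np.pi,60)
for h,r in [(0,.0145),(.095,.0135)]:
    q=[((proj(cs,[p[0]+r*np.cos(t),p[1]+r*np.sin(t),z0+h])-[330,110]+.5)*8).astype(int) for t in a]
    cv2.polylines(im,[np.array(q)],True,(0,255,0),1)
cv2.imwrite("pics/b2.png",im)
E
```

```text
t 14.73 pos [0.5525 0.0449 0.2291] yaw 68.5 zax [-2.2e-03 -3.0e-04 -1.0e+00] F [-0.05  0.14  0.02] w 0.0287
turn (tool) [-0.0019  0.0011  0.    ]
shift after turn [0.0008 0.0003 0.0791] rows@41 1.928827974728027
```

View pics/b2.png

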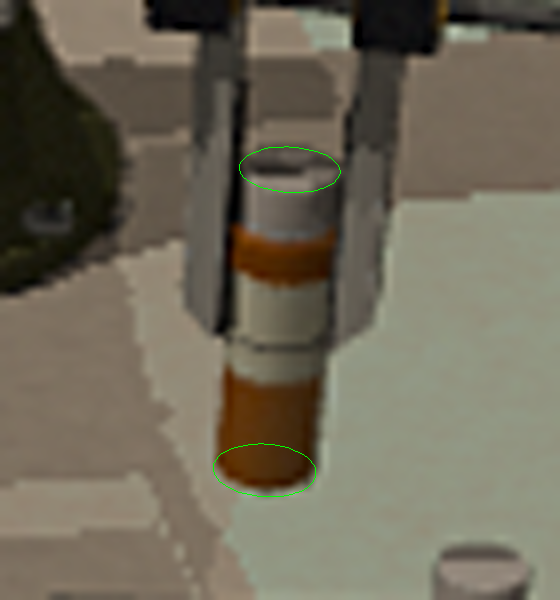

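The overlay shows the same good alignment as the first bottle. Lowering.

Call:
move_arm([
  [0.0004,0.0003,0,0,0,0],
  [0,0,0.02,0,0,0],
  [0,0,0.025,0,0,0],
  [0,0,0.02,0,0,0],
  [0,0,0.01,0,0,0],
  [0,0,0.004,0,0,0],
  [0,0,0,0,0,0],
  [0,0,0,0,0,0],
])

```text
time: 15.45
tool_pos: [0.554, 0.0454, 0.1524]
tcp_rot: [2.596, 1.767, 0.002]
contact_force: [-1.1, -0.2, -1.0]
width: 0.0284
```

Call:
move_arm([
  [0,0,0.005,0,0,0],
  [0,0,0.005,0,0,0],
  [0,0,0.005,0,0,0],
  [0,0,0.005,0,0,0],
  [0,0,0,0,0,0],
])

```text
time: 15.87
tool_pos: [0.553, 0.0457, 0.1302]
tcp_rot: [-2.596, -1.768, 0.002]
contact_force: [-0.4, -0.5, -0.5]
width: 0.0283
```

Call:
move_arm([
  [0,0,0.006,0,0,0],
  [0,0,0.006,0,0,0],
  [0,0,0.006,0,0,0],
  [0,0,0.005,0,0,0],
  [0,0,0.0015,0,0,0],
  [0,0,0,0,0,0],
  [0,0,0,0,0,0],
])

```text
time: 16.45
tool_pos: [0.5536, 0.0457, 0.1069]
tcp_rot: [2.597, 1.768, 0.0]
contact_force: [0.0, -0.0, -0.4]
width: 0.0282
```

Call:
move_arm([
  [0,0,0.0012,0,0,0],
  [0,0,0,0,0,0],
  [0,0,0,0,0,0],
])

```text
time: 16.7
tool_pos: [0.5536, 0.0457, 0.1058]
tcp_rot: [2.597, 1.768, 0.0]
contact_force: [-0.3, -0.2, -0.5]
width: 0.0282
```

Call:
move_arm([
  [0,0,0.0015,0,0,0],
  [0,0,0.001,0,0,0],
  [0,0,0,0,0,0],
  [0,0,0,0,0,0],
])

```text
time: 17.03
tool_pos: [0.5537, 0.0457, 0.1033]
tcp_rot: [2.596, 1.768, 0.001]
contact_force: [0.4, -0.4, 1.8]
width: 0.0285
```

Call:
move_arm([
  [0,0,0.0008,0,0,0],
  [0,0,0,0,0,0],
  [0,0,0,0,0,0],
])

```text
time: 17.28
tool_pos: [0.5539, 0.0457, 0.1033]
tcp_rot: [2.596, 1.768, 0.002]
contact_force: [-1.6, -0.8, 8.8]
width: 0.0284
```

On the floor (8.8 N up). Releasing and retreating.

Call:
move_arm([
  [0,0,-0.0005,0,0,0],
  [0,0,0,0,0,0],
  [0,0,0,0,0,0],
  [0,0,0,0,0,0],
], grip=0.53)

```text
time: 17.62
tool_pos: [0.5534, 0.0457, 0.1026]
tcp_rot: [-2.597, -1.768, 0.001]
contact_force: [1.1, -0.6, 0.6]
width: 0.0437
```

Call:
move_arm([
  [0,0,-0.008,0,0,0],
  [0,0,-0.015,0,0,0],
  [0,0,-0.025,0,0,0],
  [0,0,-0.03,0,0,0],
  [0,0,-0.03,0,0,0],
  [0,0,-0.025,0,0,0],
  [0,0,-0.02,0,0,0],
  [0,0,0,0,0,0],
])

```text
time: 18.28
tool_pos: [0.5546, 0.0457, 0.2608]
tcp_rot: [2.594, 1.766, 0.009]
contact_force: [-0.4, -0.3, 0.1]
width: 0.0443
```

```bash
python3 plan.py .622 -.130 .26 68.5
python3 - <<'E'
from rig import *
import cv2
t=snapshot("scene")["color"];cv2.imwrite("pics/b3.png",cv2.resize(t[110:240,330:450],None,fx=6,fy=4.5,interpolation=cv2.INTER_CUBIC))
E
```

```text
t 18.28 pos [0.5546 0.0457 0.2608] yaw 68.5 zax [ 6.7e-03  1.0e-04 -1.0e+00] F [-0.38 -0.26  0.07] w 0.0443
turn (tool) [ 0.0062 -0.0026  0.0001]
shift after turn [-0.1388  0.1271  0.0008] rows@41 3.385044041520506
```

View pics/b3.png

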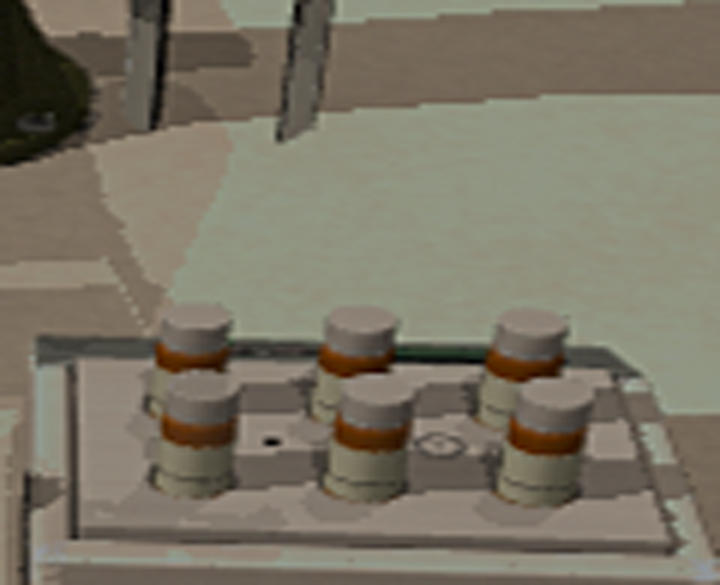

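All six wells hold bottles at the same height, so step 1 looks met. Next is the thermometer.

Call:
move_arm([
  [-0.02,0.0182,0,0,0,0],
  [-0.026,0.0238,0,0,0,0],
  [-0.028,0.0256,0,0,0,0],
  [-0.028,0.0256,0,0,0,0],
  [-0.022,0.0202,0,0,0,0],
  [-0.0148,0.0137,0,0,0,0],
  [0,0,0,0,0,0],
  [0,0,0,0,0,0],
  [0,0,0,0,0,0],
], grip=0.3)

```text
time: 19.08
tool_pos: [0.6206, -0.1293, 0.2551]
tcp_rot: [-2.596, -1.768, 0.001]
contact_force: [0.2, 0.5, 0.2]
width: 0.0657
```

```bash
python3 plan.py .6225 -.130 .120 68.5
python3 - <<'E'
from rig import *
import cv2
t=snapshot("scene")["color"];cv2.imwrite("pics/c1.png",cv2.resize(t[100:270,220:360],None,fx=4,fy=3.5,interpolation=cv2.INTER_CUBIC))
t=snapshot("top")["color"];cv2.imwrite("pics/c1t.png",cv2.resize(t[130:270,200:340],None,fx=4.2,fy=4.2,interpolation=cv2.INTER_CUBIC))
E
```

```text
t 19.08 pos [ 0.6206 -0.1293  0.2551] yaw 68.52 zax [-1.2e-03  5.0e-04 -1.0e+00] F [0.22 0.49 0.19] w 0.0657
turn (tool) [-0.0013 -0.      0.0004]
shift after turn [0.     0.0021 0.1351] rows@41 3.295016614173936
```

View pics/c1.png

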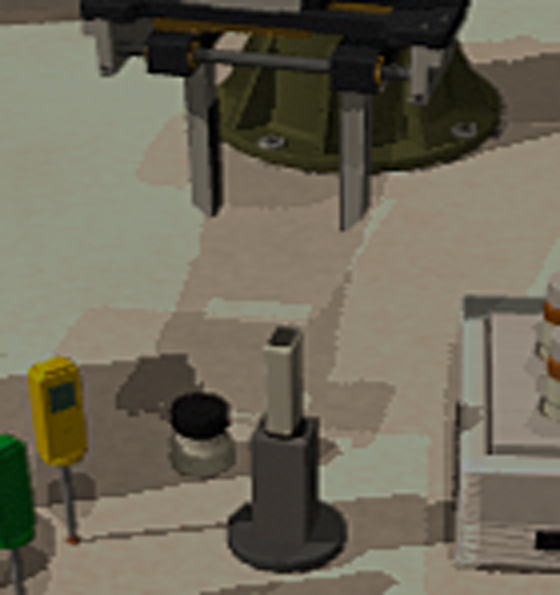

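View pics/c1t.png

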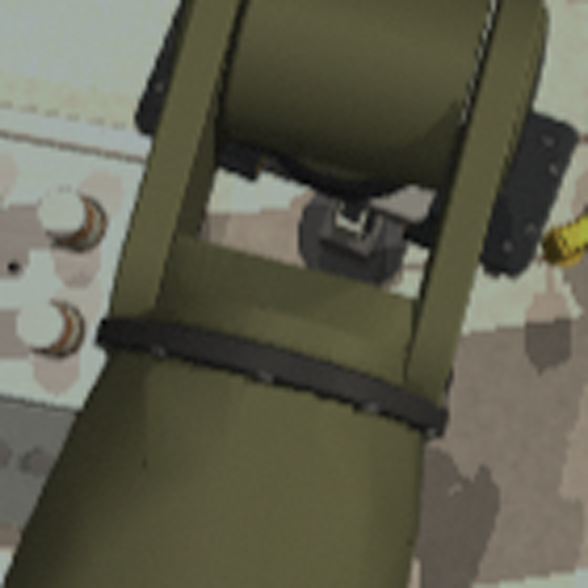

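Fingers straddle the handle (crop (285,380)), and the gripper body stays above the yellow look-alike. Lowering.

Call:
move_arm([
  [0,0.0018,0,0,0,0],
  [0,0,0.03,0,0,0],
  [0,0,0.03,0,0,0],
  [0,0,0.03,0,0,0],
  [0,0,0.025,0,0,0],
  [0,0,0.015,0,0,0],
  [0,0,0.004,0,0,0],
  [0,0,0,0,0,0],
  [0,0,0,0,0,0],
])

```text
time: 19.93
tool_pos: [0.6231, -0.1305, 0.1231]
tcp_rot: [2.595, 1.768, 0.002]
contact_force: [0.5, 0.0, 1.2]
width: 0.0658
```

```bash
python3 plan.py .6225 -.130 .120 68.5
python3 - <<'E'
from rig import *
import cv2
t=snapshot("scene")["color"];cv2.imwrite("pics/c2.png",cv2.resize(t[150:270,240:340],None,fx=6,fy=5,interpolation=cv2.INTER_CUBIC))
E
```

```text
t 19.93 pos [ 0.6231 -0.1305  0.1231] yaw 68.53 zax [ 1.4e-03 -4.0e-04 -1.0e+00] F [0.47 0.04 1.17] w 0.0658
turn (tool) [ 0.0015 -0.0002  0.0005]
shift after turn [ 0.0003 -0.0007  0.0031] rows@41 0.07551783496524382
```

View pics/c2.png

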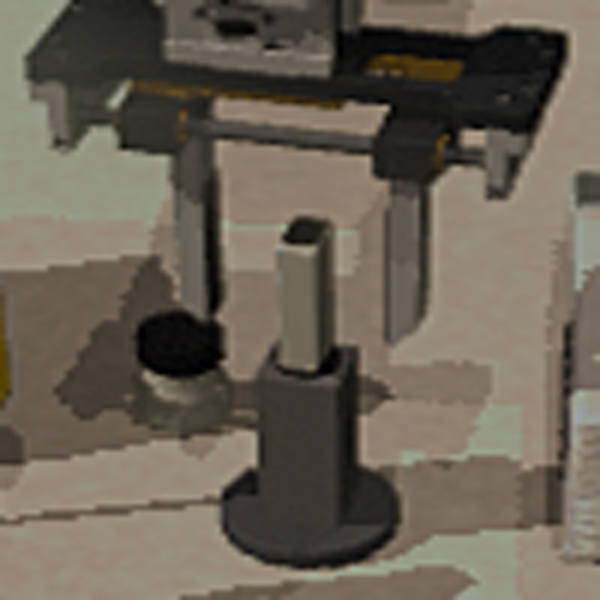

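Call:
move_arm([
  [0,0,0,0,0,0],
  [0,0,0,0,0,0],
  [0,0,0,0,0,0],
  [0,0,0,0,0,0],
  [0,0,0,0,0,0],
  [0,0,0,0,0,0],
  [0,0,0,0,0,0],
  [0,0,0,0,0,0],
  [0,0,0,0,0,0],
  [0,0,0,0,0,0],
  [0,0,0,0,0,0],
], grip=1)

```text
time: 20.9
tool_pos: [0.6225, -0.1307, 0.1218]
tcp_rot: [-2.597, -1.768, 0.0]
contact_force: [0.3, 0.6, -0.3]
width: 0.0159
```

Call:
move_arm([
  [0,0,0,0,0,0],
  [0,0,0,0,0,0],
  [0,0,0,0,0,0],
])

```text
time: 21.15
tool_pos: [0.6226, -0.1307, 0.1218]
tcp_rot: [-2.597, -1.768, 0.0]
contact_force: [0.1, 0.0, -0.3]
width: 0.0158
```

```bash
python3 plan.py .6225 -.130 .120 68.5
```

```text
t 21.15 pos [ 0.6226 -0.1307  0.1218] yaw 68.5 zax [-1.e-04  0.e+00 -1.e+00] F [ 0.11  0.02 -0.27] w 0.0158
turn (tool) [-0.  0.  0.]
shift after turn [ 0.0006 -0.0003  0.0018] rows@41 0.04405072832474882
```

Gripped at 15.8 mm, which matches the 16 mm flats. Lifting straight up so the tip clears the bottle tops.

Call:
move_arm([
  [0,0,-0.008,0,0,0],
  [0,0,-0.015,0,0,0],
  [0,0,-0.02,0,0,0],
  [0,0,-0.025,0,0,0],
  [0,0,-0.025,0,0,0],
  [0,0,-0.025,0,0,0],
  [0,0,-0.025,0,0,0],
  [0,0,-0.015,0,0,0],
  [0,0,-0.007,0,0,0],
  [0,0,0,0,0,0],
  [0,0,0,0,0,0],
])

```text
time: 22.07
tool_pos: [0.6224, -0.1306, 0.2861]
tcp_rot: [-2.596, -1.768, 0.001]
contact_force: [-0.1, 1.1, -2.1]
width: 0.0158
```

```bash
python3 plan.py .602 .134 .284 68.5
python3 - <<'E'
from rig import *
import cv2
t=snapshot("scene")["color"];cv2.imwrite("pics/c3.png",cv2.resize(t[80:270,220:360],None,fx=4,fy=3,interpolation=cv2.INTER_CUBIC))
E
```

```text
t 22.07 pos [ 0.6224 -0.1306  0.2861] yaw 68.51 zax [-8.e-04  2.e-04 -1.e+00] F [-0.11  1.06 -2.07] w 0.0158
turn (tool) [-0.0008  0.0001  0.0001]
shift after turn [ 0.2387 -0.116   0.0021] rows@41 5.822778097208317
```

View pics/c3.png

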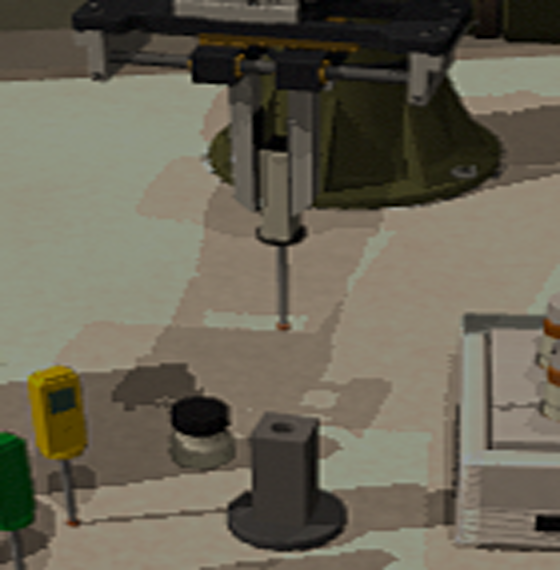

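The thermometer is out of its holder and hanging vertical, with the tip at crop (284,327). Carrying it above the spot.

Call:
move_arm([
  [0.012,-0.0058,0,0,0,0],
  [0.022,-0.0107,0,0,0,0],
  [0.028,-0.0136,0,0,0,0],
  [0.028,-0.0136,0,0,0,0],
  [0.028,-0.0136,0,0,0,0],
  [0.028,-0.0136,0,0,0,0],
  [0.028,-0.0136,0,0,0,0],
  [0.028,-0.0136,0,0,0,0],
  [0.02,-0.0097,0,0,0,0],
  [0.012,-0.0058,0,0,0,0],
  [0.0047,-0.0024,0,0,0,0],
  [0,0,0,0,0,0],
])

```text
time: 23.12
tool_pos: [0.6018, 0.1347, 0.2863]
tcp_rot: [-2.595, -1.769, 0.001]
contact_force: [0.1, 0.2, -0.2]
width: 0.0157
```

Call:
move_arm([
  [0,0,0,0,0,0],
  [0,0,0,0,0,0],
])

```text
time: 23.28
tool_pos: [0.6023, 0.1327, 0.2867]
tcp_rot: [2.598, 1.766, -0.0]
contact_force: [0.2, -0.7, -0.8]
width: 0.0157
```

```bash
python3 plan.py .602 .134 .198 68.5
python3 - <<'E'
from rig import *
import cv2
t=snapshot("scene")["color"];cv2.imwrite("pics/d1.png",cv2.resize(t[100:240,340:450],None,fx=6,fy=4.2,interpolation=cv2.INTER_CUBIC))
t=snapshot("top")["color"];cv2.imwrite("pics/d1t.png",cv2.resize(t[130:270,120:260],None,fx=4.2,fy=4.2,interpolation=cv2.INTER_CUBIC))
E
```

```text
t 23.28 pos [0.6023 0.1327 0.2867] yaw 68.43 zax [-2.e-04 -3.e-04 -1.e+00] F [ 0.2  -0.7  -0.76] w 0.0157
turn (tool) [-0.0001  0.0003 -0.0012]
shift after turn [ 0.0011 -0.0007  0.0887] rows@41 2.1635411386123398
```

View pics/d1.png

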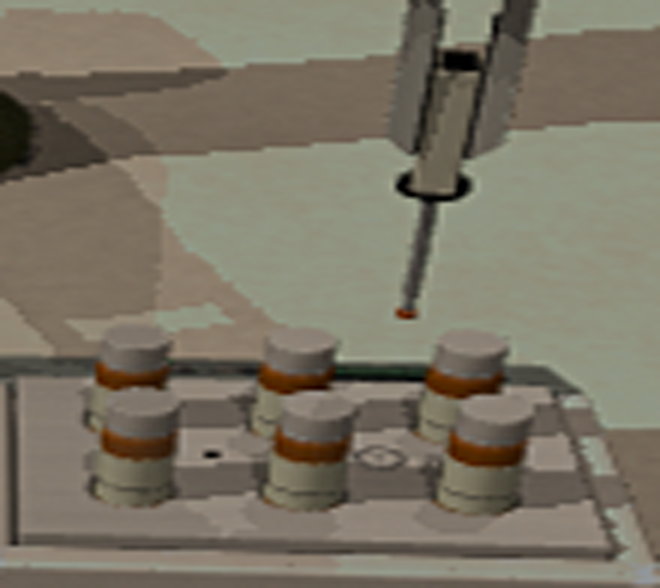

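View pics/d1t.png

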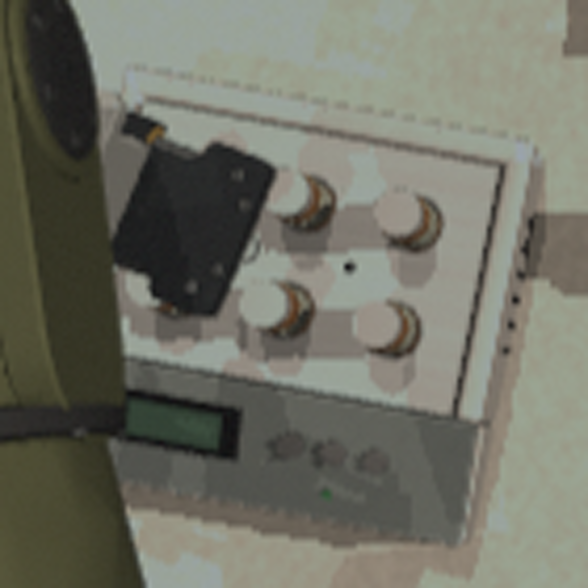

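The tip, at crop (405,313) in the scene view, is above the spot at (380,458). Going down to hover about 15 mm above it for a relative check.

Call:
move_arm([
  [0.0005,0,0.01,0,0,0],
  [0,0,0.02,0,0,0],
  [0,0,0.02,0,0,0],
  [0,0,0.015,0,0,0],
  [0,0,0.008,0,0,0],
  [0,0,0,0,0,0],
  [0,0,0,0,0,0],
  [0,0,0,0,0,0],
])

```text
time: 24.05
tool_pos: [0.6027, 0.1343, 0.2149]
tcp_rot: [2.596, 1.768, 0.002]
contact_force: [0.2, 0.1, -0.2]
width: 0.0157
```

```bash
cat > look.py <<'E'
import sys
from rig import *
from h import *
import pickle
ct,cs=pickle.load(open("cams.pkl","rb"))
t=snapshot("scene")["color"];cv2.imwrite(sys.argv[1],cv2.resize(t[165:225,370:435],None,fx=10,fy=10,interpolation=cv2.INTER_CUBIC))
p=np.array(get_state()["tool_pos"])
for z in (.099,.096): print(z,(proj(cs,[p[0],p[1],p[2]-z])-[370,165]+.5)*10)
E
python3 plan.py .602 .134 .198 68.5; python3 look.py pics/d2.png
```

```text
t 24.05 pos [0.6027 0.1343 0.2149] yaw 68.5 zax [ 1.6e-03  2.0e-04 -1.0e+00] F [ 0.18  0.11 -0.17] w 0.0157
turn (tool) [ 0.0014 -0.0008 -0.    ]
shift after turn [-0.0006 -0.0005  0.0169] rows@41 0.4129581647153766
0.099 [343.70994688 372.42941333]
0.096 [345.30195935 361.71432797]
```

View pics/d2.png

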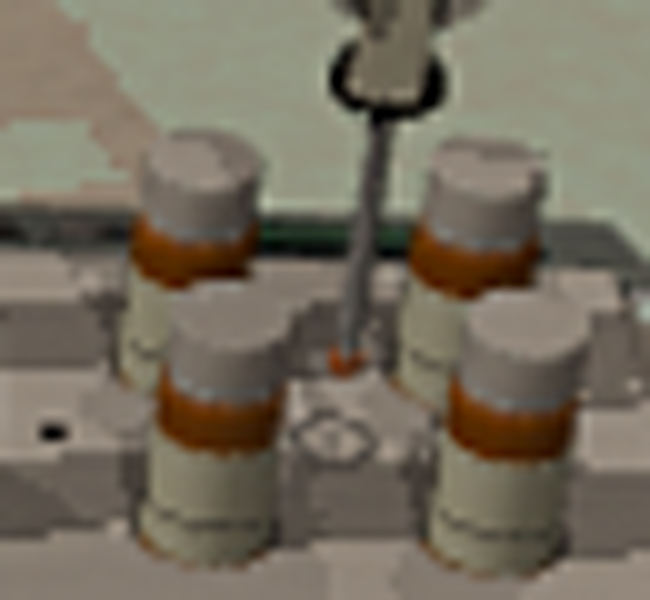

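Tip at (345,372), spot at (335,440). Dropping straight down shifts it about -10 px, so it lands on the spot; about 19 mm remains. Going down slowly.

Call:
move_arm([
  [0,0,0.004,0,0,0],
  [0,0,0.005,0,0,0],
  [0,0,0.004,0,0,0],
  [0,0,0,0,0,0],
  [0,0,0,0,0,0],
  [0,0,0,0,0,0],
])

```text
time: 24.6
tool_pos: [0.6023, 0.1344, 0.2009]
tcp_rot: [2.597, 1.768, 0.0]
contact_force: [-0.1, -0.4, -0.4]
width: 0.0157
```

```bash
python3 plan.py .602 .134 .198 68.5; python3 look.py pics/d3.png
```

```text
t 24.6 pos [0.6023 0.1344 0.2009] yaw 68.5 zax [ 1.e-04 -0.e+00 -1.e+00] F [-0.07 -0.42 -0.43] w 0.0157
turn (tool) [0.0001 0.     0.0001]
shift after turn [-0.0005 -0.0002  0.0029] rows@41 0.07088523934814583
0.099 [336.04788403 420.91297946]
0.096 [337.61614026 410.3529902 ]
```

View pics/d3.png

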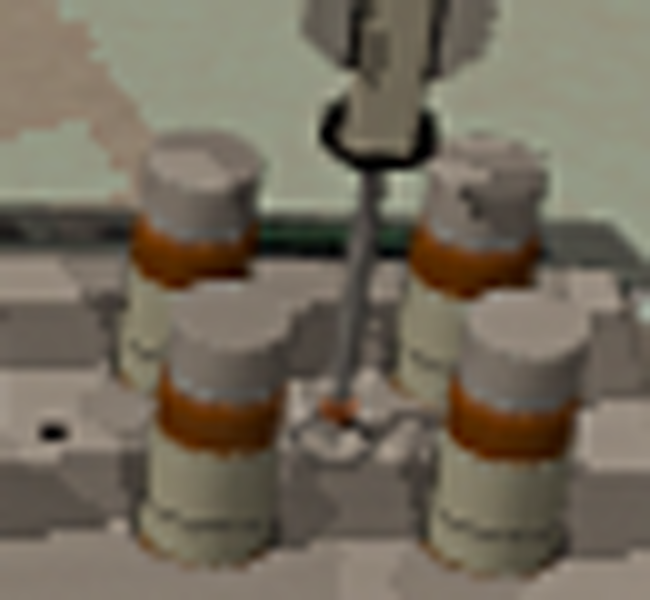

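Call:
move_arm([
  [0,0,0.002,0,0,0],
  [0,0,0.002,0,0,0],
  [0,0,0,0,0,0],
  [0,0,0,0,0,0],
  [0,0,0,0,0,0],
])

```text
time: 25.07
tool_pos: [0.6023, 0.1344, 0.1969]
tcp_rot: [-2.597, -1.768, 0.0]
contact_force: [0.3, -0.8, -0.9]
width: 0.0157
```

Call:
move_arm([
  [0,0,0.0015,0,0,0],
  [0,0,0,0,0,0],
  [0,0,0,0,0,0],
  [0,0,0,0,0,0],
])

```text
time: 25.4
tool_pos: [0.6023, 0.1344, 0.1954]
tcp_rot: [2.597, 1.768, 0.0]
contact_force: [-0.7, 0.0, 1.1]
width: 0.0159
```

```bash
python3 plan.py .602 .134 .198 68.5; python3 look.py pics/d4.png;python3 plan.py .602 .134 .198 68.5
```

```text
t 25.4 pos [0.6023 0.1344 0.1954] yaw 68.5 zax [ 1.e-04  0.e+00 -1.e+00] F [-0.68  0.03  1.13] w 0.0159
turn (tool) [ 0.0001 -0.0001  0.0001]
shift after turn [-0.0005 -0.0002 -0.0026] rows@41 0.06275250815757893
0.099 [333.16326523 440.32867576]
0.096 [334.72244973 429.82975913]
t 25.45 pos [0.6023 0.1344 0.1955] yaw 68.5 zax [ 1.e-04  0.e+00 -1.e+00] F [0.22 0.44 0.53] w 0.0157
turn (tool) [ 0.0001 -0.0001  0.    ]
shift after turn [-0.0005 -0.0002 -0.0025] rows@41 0.062125911765068174
```

View pics/d4.png

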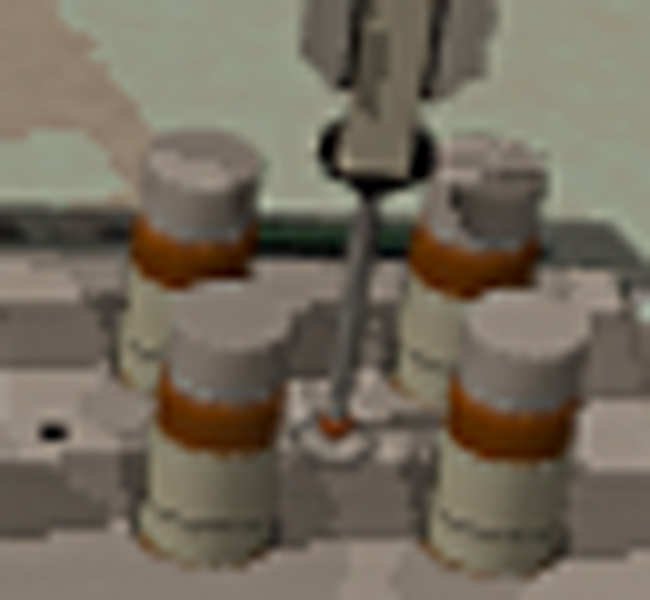

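The tip just touches inside the ring, about 0.4 px (1 to 1.5 mm) toward the panel from centre. I'll lift slightly, shift +1 mm in x, and press again.

Call:
move_arm([
  [0,0,-0.003,0,0,0],
  [0.0004,0.001,0,0,0,0],
  [0,0,0,0,0,0],
  [0,0,0.002,0,0,0],
  [0,0,0.0015,0,0,0],
  [0,0,0.0015,0,0,0],
  [0,0,0,0,0,0],
  [0,0,0,0,0,0],
  [0,0,0,0,0,0],
])

```text
time: 26.2
tool_pos: [0.6035, 0.1344, 0.1935]
tcp_rot: [2.597, 1.768, 0.0]
contact_force: [1.4, 0.2, 1.9]
width: 0.0156
```

Call:
move_arm([
  [0,0,0,0,0,0],
])

```text
time: 26.28
tool_pos: [0.6035, 0.1344, 0.1935]
tcp_rot: [2.597, 1.768, 0.001]
contact_force: [0.7, 0.2, 2.1]
width: 0.0156
```

Call:
move_arm([
  [0,0,0,0,0,0],
])

```text
time: 26.37
tool_pos: [0.6034, 0.1344, 0.1935]
tcp_rot: [2.597, 1.768, 0.0]
contact_force: [2.0, -0.1, 2.6]
width: 0.0155
```

Call:
move_arm([
  [0,0,0,0,0,0],
])

```text
time: 26.45
tool_pos: [0.6034, 0.1344, 0.1934]
tcp_rot: [2.597, 1.768, 0.0]
contact_force: [1.1, -0.3, 2.0]
width: 0.0162
```

```bash
python3 plan.py .602 .134 .198 68.5; python3 look.py pics/d5.png
```

```text
t 26.45 pos [0.6034 0.1344 0.1934] yaw 68.5 zax [ 3.e-04  0.e+00 -1.e+00] F [ 1.14 -0.33  2.05] w 0.0162
turn (tool) [ 0.0003 -0.0001  0.    ]
shift after turn [-0.0009 -0.0012 -0.0046] rows@41 0.11154253543293886
0.099 [333.52590196 450.21762383]
0.096 [335.08525999 439.73664036]
```

View pics/d5.png

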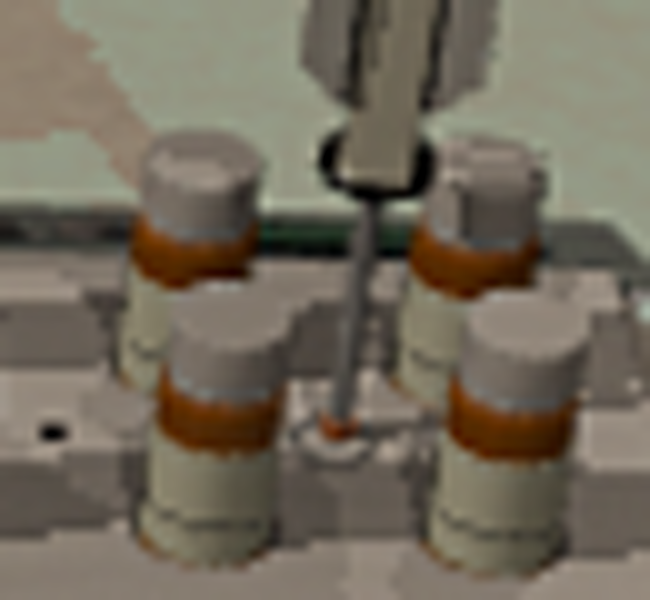

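There is some sideways force (about 1.3 N in x), so part of the shift may have happened while in contact. I'll lift clear, let it settle, and press straight down again.

Call:
move_arm([
  [0,0,-0.003,0,0,0],
  [0,0,-0.003,0,0,0],
  [0,0,0,0,0,0],
  [0,0,0,0,0,0],
  [0,0,0,0,0,0],
])

```text
time: 26.92
tool_pos: [0.6032, 0.1344, 0.1991]
tcp_rot: [-2.597, -1.768, 0.001]
contact_force: [-0.5, 0.0, 0.4]
width: 0.0159
```

```bash
python3 plan.py .602 .134 .198 68.5; python3 look.py pics/d6.png;python3 plan.py .602 .134 .198 68.5
```

```text
t 26.92 pos [0.6032 0.1344 0.1991] yaw 68.5 zax [-5.e-04 -1.e-04 -1.e+00] F [-0.47  0.02  0.41] w 0.0159
turn (tool) [-0.0005  0.0003  0.    ]
shift after turn [-0.0008 -0.001   0.0011] rows@41 0.027427745829927543
0.099 [336.01238166 429.90768823]
0.096 [337.57990534 419.36623243]
t 26.97 pos [0.6032 0.1344 0.1991] yaw 68.5 zax [-6.e-04 -1.e-04 -1.e+00] F [ 0.14  0.04 -0.67] w 0.0155
turn (tool) [-0.0005  0.0003  0.0001]
shift after turn [-0.0008 -0.001   0.0011] rows@41 0.026213547998972613
```

View pics/d6.png

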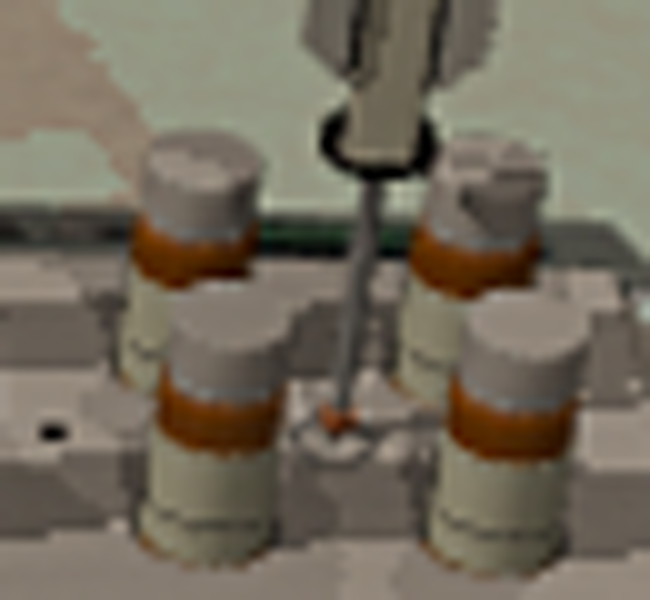

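Clear of the block now. I'll add 0.8 mm in x and press straight down to the same depth.

Call:
move_arm([
  [0.0003,0.0008,0,0,0,0],
  [0,0,0,0,0,0],
  [0,0,0,0,0,0],
  [0,0,0.0015,0,0,0],
  [0,0,0.0015,0,0,0],
  [0,0,0.0015,0,0,0],
  [0,0,0.0013,0,0,0],
  [0,0,0,0,0,0],
  [0,0,0,0,0,0],
  [0,0,0,0,0,0],
  [0,0,0,0,0,0],
  [0,0,0,0,0,0],
])

```text
time: 27.97
tool_pos: [0.6043, 0.1344, 0.1937]
tcp_rot: [2.597, 1.768, 0.0]
contact_force: [-0.3, 0.3, 1.6]
width: 0.0156
```

Call:
move_arm([
  [0,0,0,0,0,0],
])

```text
time: 28.05
tool_pos: [0.6043, 0.1344, 0.1936]
tcp_rot: [2.597, 1.768, 0.0]
contact_force: [0.3, -0.4, 1.3]
width: 0.0157
```

Call:
move_arm([
  [0,0,0,0,0,0],
])

```text
time: 28.13
tool_pos: [0.6043, 0.1344, 0.1936]
tcp_rot: [2.597, 1.768, 0.0]
contact_force: [-0.1, -0.6, 0.7]
width: 0.0155
```

Call:
move_arm([
  [0,0,0,0,0,0],
])

```text
time: 28.22
tool_pos: [0.6043, 0.1344, 0.1936]
tcp_rot: [2.597, 1.768, 0.0]
contact_force: [-0.3, -0.6, 0.9]
width: 0.0154
```

Call:
move_arm([
  [0,0,0,0,0,0],
])

```text
time: 28.3
tool_pos: [0.6042, 0.1344, 0.1936]
tcp_rot: [2.597, 1.768, 0.0]
contact_force: [-0.0, -0.4, 2.4]
width: 0.016
```

```bash
python3 plan.py .602 .134 .198 68.5; python3 look.py pics/d7.png;python3 plan.py .602 .134 .198 68.5; python3 -c "
from rig import *
import cv2
cv2.imwrite('pics/end.png',snapshot('scene')['color'])"
```

```text
t 28.3 pos [0.6042 0.1344 0.1936] yaw 68.5 zax [ 1.e-04  0.e+00 -1.e+00] F [-0.04 -0.36  2.39] w 0.016
turn (tool) [ 0.0001 -0.      0.0001]
shift after turn [-0.0012 -0.002  -0.0044] rows@41 0.10761768936980941
0.099 [334.52639958 451.72762857]
0.096 [336.08832738 441.24213751]
t 28.35 pos [0.6043 0.1344 0.1936] yaw 68.5 zax [ 1.e-04  0.e+00 -1.e+00] F [ 0.48 -0.61  2.44] w 0.0159
turn (tool) [ 0.0001 -0.      0.0001]
shift after turn [-0.0012 -0.002  -0.0044] rows@41 0.10761427817587234
```

View pics/d7.png

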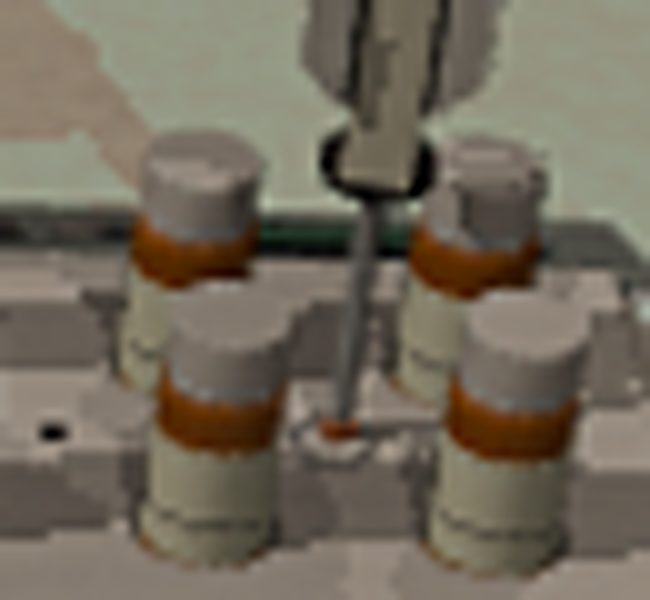

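View pics/end.png

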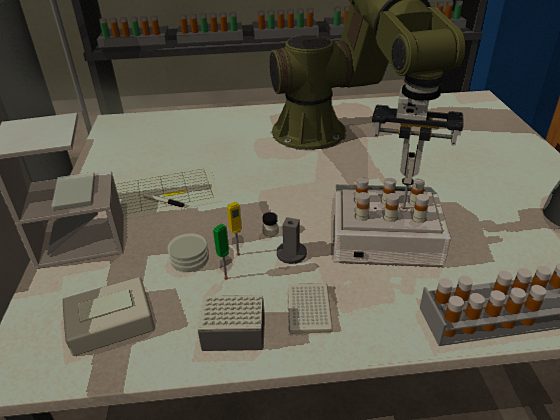

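The tip is inside the ring near its centre, with no sideways force now. Net force is about 2.2 N (roughly 3 mm in), so I'll press 0.7 mm more to reach half-way.

Call:
move_arm([
  [0,0,0.0007,0,0,0],
  [0,0,0,0,0,0],
  [0,0,0,0,0,0],
  [0,0,0,0,0,0],
])

```text
time: 28.73
tool_pos: [0.6043, 0.1344, 0.1929]
tcp_rot: [2.597, 1.768, 0.0]
contact_force: [-0.3, 0.4, 2.3]
width: 0.0159
```

Call:
move_arm([
  [0,0,0,0,0,0],
])

```text
time: 28.82
tool_pos: [0.6043, 0.1344, 0.1929]
tcp_rot: [2.597, 1.768, 0.0]
contact_force: [-0.3, 0.7, 2.3]
width: 0.0158
```

Call:
move_arm([
  [0,0,0,0,0,0],
])

```text
time: 28.9
tool_pos: [0.6043, 0.1344, 0.1929]
tcp_rot: [-2.597, -1.768, -0.0]
contact_force: [0.1, -0.1, 2.6]
width: 0.0156
```

Call:
move_arm([
  [0,0,0,0,0,0],
])

```text
time: 28.98
tool_pos: [0.6043, 0.1344, 0.1929]
tcp_rot: [2.597, 1.768, 0.0]
contact_force: [0.3, 0.3, 1.4]
width: 0.0152
```

Call:
move_arm([
  [0,0,0,0,0,0],
])

```text
time: 29.07
tool_pos: [0.6042, 0.1344, 0.1929]
tcp_rot: [2.597, 1.768, 0.0]
contact_force: [0.1, 0.2, 2.4]
width: 0.0161
```

The reading averages about 2.2 N, plus about 0.6 N for the thermometer's weight. That makes about 2.8 N on the block, roughly half-way in, and steady. Handing in.

```bash
python3 -c "
from rig import *
print(job_done())"
```

```text
the job is handed in; nothing more can be done
None
```

I loaded both bottles into the two empty wells. I then took the white thermometer from its holder and handed in at about 29 s while still pressing it on the check spot. The hand-in gives no verdict, so what follows rests on my own last checks.

- **Bottles:** each one touched its well floor with about 9 N before I released it. In the last picture all six caps stand at equal height, with the bottles upright and the fingers clear.
- **Thermometer:** it is gripped at about 15.8 mm (its flats are 16 mm), and the tool is vertical to within 0.001 rad. The tip sits inside the ring near its centre.
- **Push:** it is steady at about 2.8 N after allowing for the thermometer's weight, which is roughly 4 mm in. Single force readings vary by about 0.7 N either way.
- **Disagreement:** the two cameras put the spot about 2 mm apart. I used the top view, then moved the tip about 2 mm to centre it on the ring as the scene view shows it. I estimate it is within 2 to 3 mm of the spot.
- **First press:** it showed about 1.3 N of sideways force, so I lifted off and pressed again. The sideways force was then close to zero.
- **Other things on the bench:** the last picture shows no sign that anything else on the bench was moved.

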